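# Knock the lock peg home and hold the sensor over the coupon

### The arm

A 6-joint arm with a two-finger parallel gripper is mounted at the origin on the work surface. World frame = base frame: x ahead of the robot, y to its left, z up, the work surface at z = 0. Lengths are in mm, angles in rad, forces in N, time in s.
With the tool pointing down it reaches from about 325 to 775 mm from the base axis. Payload 9.3 kg.
Tool frame: the origin (TCP) lies at the very end of the fingers, on their centre line; the grasp point (between the pads) lies 19 mm behind it; z points along the fingers, x is the direction in which the jaws open and shut, and the axes are right-handed (so a half turn about z gives the same grasp; the last joint's range is limited). The gripper opens to 85 mm and grips with 20 to 120 N. Pads are 22 mm wide; open, the fingers measure 114 mm over their backs; the gripper's body (76 mm by 85 mm) begins 54 mm behind the grasp point. The pads swing forward as they close: fully open they stand 13 mm farther back than shut.
Start: joints at [-1.408, 0.259, 0.021, 1.334, 0, 1.418], TCP at [170.81, -522.8, 197.579] pointing down, gripper open.
Joint ranges: [-3.04, 3.04], [-0.91, 1.82], [-1.04, 1.36], [-1.92, 1.95], [-1.52, 1.45], [-3.14, 3.14]. Speed limits (rad/s): [2.22, 2.22, 2.79, 3.14, 3.14, 3.14].

### API

Orientations are given as a unit quaternion [x, y, z, w].
In Python, from plant import status, viewer, order, finder gives the robot as it stands.
- The arm moves only by the tool carry_out, never from a script. Its argument "plan" is one flat list of numbers, 7 for each row, row after row: the closure in counts, from 0 (fully open) to 255 (shut), then the shift along the world's x, y, z in cm, then the turn, a rotation vector about the world's x, y, z in degrees. In form: [fingers, dx, dy, dz, wx, wy, wz, fingers, dx, dy, dz, wx, wy, wz, ...]. A call has 1 to 12 rows; each row shifts and turns the pose as measured when the row begins; what a row does not reach is not made up. A row lasts 1/8 s, in which the tool goes at most 62.5 mm and 10.7 degrees, less where a joint would pass 70% of its speed; a pose out of reach is approached as far as the arm can. A call is refused whole if a number of a shift passes 6.25 or a number of a turn 10.7, either way. A call with a gripper value outside its range is refused whole. The fingers move at their own pace and stop on an object; "newtons" is the grip in N (left out, the last holds). Time passes only in rows, so rows that do not move let the fingers close. It gives the time, the measured TCP pose, the force and the opening at its end, in the units of the state.
- status.sense(): the state, without advancing time (a new reading comes with each control period).
- viewer.read_camera(name): name is "scene" or "top" or "wrist"; returns a dict with "frame" (420x560x3 uint8, blue, green, red), "camera_matrix" (3x3 intrinsics, pixels), "eye" and "orientation" of the camera in the world; the wrist camera has in their place "mount" (4x4, takes a point from camera to tool coordinates, whose origin is the TCP and whose axes are the tool frame's). Camera axes: x right, y down, z forward; pixel columns grow to the right and rows downward; lengths in mm; the calibration is good to about 2 mm. A picture is of the moment at which its call begins: read the wrist's pose just before it. There is no depth.
- order.finish_job(): hands the job in, once; it reports no verdict.
Trained networks look in a picture, given as the dict that the camera call returned (one of the last four; its "shot" number tells which), for a name from the list of things; names that differ only in an ending like _2 or _b are one class to them, and where a whole thing is asked for, a point or a joint stands for the part that bears it (a point fixed in the world has none). Each returns a list of dicts, best first, with "conf" (0 to 1); they miss things now and then, are a little off and sometimes report something else, mostly with a low value. They report only what shows in the picture. A call takes as long as a camera call. They do not tell look-alikes from the thing itself.
- finder.spot_in(picture, query): "rect" ([left, top, width, height] in pixels, round what is visible of it).
- finder.trace(picture, query): "pixels" (420x560 bool, what is visible of it) and "rect" ([left, top, width, height] in pixels, round what is visible of it).
- finder.spot_point(picture, query): "centre" ([row, column] in pixels: a listed point, or the origin of a listed thing).
The state is a dict: "clock": time; "joint_pos": joint angles; "joint_velocities": joint speeds; "effort": joint torques, N m; "eef_pos": TCP position; "orientation": TCP orientation; "ft_force": force on the tool from outside, world axes, zero at the start; "torque": the same for the moment, N m; "opening": opening from 0.0 (shut) to 1.0 (fully open).
Only numpy, scipy, OpenCV 4.12 (cv2) and the standard library are available. Lean on these libraries where they do the work, as an engineer would, in place of code of your own. Each camera call takes 0.05 s, during which the arm holds its last target.

### The job

With the mallet (not the gripper), knock the measuring station's lock peg fully home, then put the mallet back on its rubber mat and let go of it. Then take the sensor head out of its tray, carry it over the white divider and finish while holding it still, upright and about 1 cm above the copper coupon, centred on it and with its long side along the coupon's long side. Nothing may touch the divider, only the mallet may touch the station and its peg, and leave the bottles and the jar where they stand.

Things in the scene. Friction and masses are not known exactly. Their poses are not given: they have to be found in the camera images.
- station: Fixed aluminium base plate 110 (x) x 220 (y) x 15 mm on the bench, on the side of the divider away from the mallet. Origin: centre of its underside. At y = -60 mm a black block 80 x 50 mm rises to 37 mm and carries the coupon; at y = +65 mm a round steel boss of 36 mm diameter rises to 45 mm and carries the lock peg.
- coupon_top (a point): Centre of the upper face of the copper coupon, 70 (its x) x 30 (its y) x 3 mm, fixed flat on the station's black block; its upper face is 40 mm above the bench. z is up.
- peg_top (a point): Centre of the top of the lock peg's round dark steel cap (diameter 28 mm, 8 mm thick) above the boss, on a 14 mm shaft; 68 mm above the bench at joint value 0, 53 mm when home (cap down on the boss).
- lock_peg (a joint): How far the lock peg is down, m: 0 fully up, 0.015 fully home. Pushing it down takes about 6 N (light spring, tight fit, slight damping); it stays where it is driven.
- mallet: Mallet of 0.35 kg standing on one face of its head on the mat. Upright round head, white with a steel band, diameter 40 mm (41 mm over the band), 56 mm high. A wooden handle, 22 mm wide and 18 mm high, leaves the head level along the mallet's -x at mid height and ends 165 mm from the head's axis. Origin: centre of the head's lower face; z up along the head. Centre of mass about 10 mm from the head's axis towards the handle.
- mallet_grip (a point): Point on the mallet handle's centre line, 55 mm from the head's axis and 28 mm above the head's lower face: a good place to grip, across the handle.
- mat: Fixed black rubber mat 200 (x) x 90 (y) x 4 mm; origin: centre of its underside. The mallet's head starts 65 mm from its centre along +x, the handle lying above the mat along -x.
- sensor: Cordless sensor head of about 0.35 kg: upright aluminium block 64 (x) x 28 (y) mm, from 10 to 100 mm high, on a black foot 70 (x) x 30 (y) x 12 mm. Origin: centre of the foot's underside; z up. Grip it across its 28 mm sides, about 70 mm above the underside. Both ways round are equal.
- tray: Fixed grey parking tray 86 (x) x 46 (y) x 20 mm, walls 5 mm, floor 5 mm thick, open above; the sensor stands in it, axes parallel. Origin: centre of its underside.
- divider: Fixed upright white panel on the bench, 500 (its x) x 18 mm (22 at its aluminium top edge), 102 mm high, with small feet, between the tray and the station. Origin: centre of its underside.
- bottle_a: Bystander: white bottle with a red cap, 64 mm diameter, 150 mm high; origin: centre of its underside.
- bottle_b: Bystander: amber bottle with a white cap, 64 mm diameter, 130 mm high; origin: centre of its underside.
- jar: Bystander: small clear jar with a white cap, 52 mm diameter, 55 mm high; origin: centre of its underside.
There are look-alikes about, which are no part of the job. Of the things that look like the sensor, the smallest one is meant.

How it is judged:
By the outcome, as a careful person would: the job done as asked, in the order asked, and still so for the second after the job is handed in, while the arm keeps its last pose, push and grip.
It also fails if it takes over 54 s, if anything falls off the work surface, if the arm or the gripper's body presses on something with over 40 N, if the wrist force passes 120 N, or if a joint passes its speed limit or range.

## Working session

There is one attempt and no reset: what is moved stays moved. The work goes in short steps, Python scripts to look and compute and a tool call to move; the robot and the scene stay as the last step left them, time stands still between calls to the robot, and variables do not carry over. Pictures are saved under pics/ and viewed, and the job is handed in when it is done.

Besides the shell and the picture viewer there is one more tool, called by a JSON object that holds its "op" and its "data", one argument or row to a line. carry_out: Moves the arm, as the interface text tells. Its arguments: {"type":"object","properties":{"plan":{"type":"array","items":{"type":"number"}},"newtons":{"type":"number"}},"required":["plan"]}

```bash
ls; mkdir -p pics
cat > h.py <<'E'
import numpy as np, cv2, json
from scipy.spatial.transform import Rotation as R
from plant import status, viewer, order, finder
def cam(pic, st=None):
    K=np.array(pic["camera_matrix"])
    if "mount" in pic:
        T=np.eye(4);T[:3,:3]=R.from_quat(st["orientation"]).as_matrix();T[:3,3]=st["eef_pos"]
        M=T@np.array(pic["mount"]); return K,M[:3,3],M[:3,:3]
    o=np.array(pic["orientation"])
    Rm=o if o.shape==(3,3) else R.from_quat(o).as_matrix()
    return K,np.array(pic["eye"]),Rm
def ray(c,u,v):
    K,e,Rm=c; d=Rm@np.linalg.solve(K,[u,v,1.]); return e,d
def atz(c,u,v,z):
    e,d=ray(c,u,v); return e+d*(z-e[2])/d[2]
def proj(c,P):
    K,e,Rm=c; p=(np.atleast_2d(P)-e)@Rm; q=p@K.T; return q[:,:2]/q[:,2:]
E
python3 - <<'E'
from h import *
s=status.sense(); print({k:np.round(v,3).tolist() for k,v in s.items()})
for n in("scene","top","wrist"):
    s=status.sense();p=viewer.read_camera(n); cv2.imwrite(f"pics/{n}0.png",p["frame"])
    c=cam(p,s); print(n,np.round(c[0],1).tolist(),np.round(c[1],1),np.round(c[2],3).tolist())
    for q in["coupon_top","peg_top","mallet","mallet_grip","mat","sensor","tray","divider","bottle_a","jar","station"]:
        print(q,[(round(r["conf"],2),np.round(r["centre"]).tolist()) for r in finder.spot_point(p,q)][:5])
E
```

```text
pics
{'clock': 0.0, 'joint_pos': [-1.408, 0.259, 0.021, 1.334, -0.0, 1.418], 'joint_velocities': [-0.0, -0.0, 0.001, 0.002, -0.0, -0.0], 'effort': [-0.004, -55.564, 34.453, 0.014, -0.001, 0.0], 'eef_pos': [170.758, -522.481, 196.968], 'orientation': [0.809, -0.587, -0.0, -0.0], 'ft_force': [-0.371, 0.517, 0.397], 'torque': [0.021, 0.02, -0.002], 'opening': 0.997}
scene [[404.2, 0.0, 277.1], [0.0, 404.2, 208.5], [0.0, 0.0, 1.0]] [878.5 547.6 724. ] [[-0.826, 0.414, -0.382], [0.564, 0.626, -0.539], [0.016, -0.661, -0.751]]
coupon_top [(0.69, [133.0, 184.0])]
peg_top [(0.43, [154.0, 199.0])]
mallet [(0.75, [312.0, 378.0])]
mallet_grip [(0.68, [216.0, 162.0]), (0.67, [285.0, 390.0])]
mat [(0.64, [288.0, 385.0]), (0.25, [156.0, 292.0])]
sensor [(0.9, [377.0, 328.0]), (0.82, [285.0, 216.0]), (0.67, [249.0, 283.0])]
tray [(0.93, [249.0, 284.0])]
divider [(0.97, [220.0, 248.0])]
bottle_a [(0.94, [345.0, 258.0]), (0.87, [221.0, 163.0])]
jar [(0.8, [153.0, 291.0])]
station [(0.78, [160.0, 192.0])]
top [[438.4, 0.0, 277.4], [0.0, 438.4, 210.4], [0.0, 0.0, 1.0]] [ 455.5   37.8 1193.2] [[-0.001, 
[... 238 characters left out ...]
et_grip [(0.97, [253.0, 168.0]), (0.73, [201.0, 385.0])]
mat [(0.79, [259.0, 176.0]), (0.74, [202.0, 413.0])]
sensor [(0.92, [181.0, 149.0]), (0.78, [217.0, 250.0]), (0.6, [156.0, 245.0])]
tray [(0.71, [238.0, 164.0]), (0.45, [216.0, 248.0])]
divider [(0.57, [207.0, 295.0])]
bottle_a [(0.94, [147.0, 329.0]), (0.91, [157.0, 193.0])]
jar [(0.88, [284.0, 336.0])]
station [(0.93, [200.0, 386.0]), (0.43, [195.0, 368.0])]
wrist [[373.4, 0.0, 280.6], [0.0, 373.4, 204.3], [0.0, 0.0, 1.0]] [ 248.9 -497.5  373.7] [[0.312, -0.901, -0.303], [-0.95, -0.296, -0.098], [-0.001, 0.318, -0.948]]
coupon_top []
peg_top []
mallet []
mallet_grip []
mat []
sensor []
tray []
divider []
bottle_a []
jar []
station []
```

View pics/scene0.png

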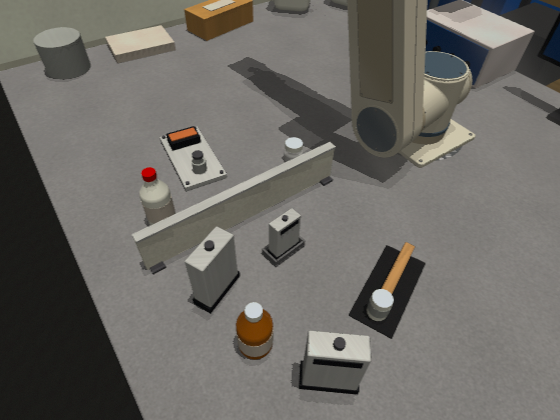

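View pics/top0.png

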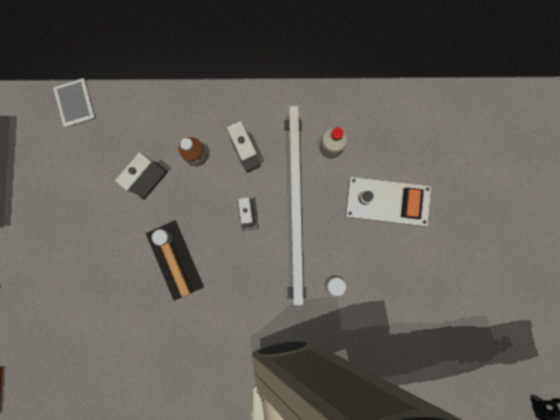

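View pics/wrist0.png

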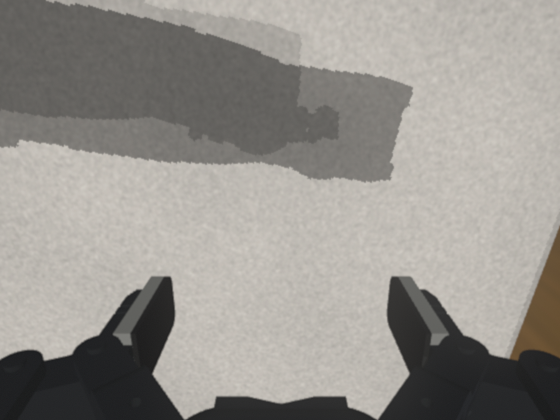

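The top view shows the mallet on its mat with the head at (160,238) and the handle towards (183,295). The small sensor in its tray is at (247,210), the divider runs along column 295, and the station has its peg at (367,197) and coupon at (413,203). Next I'll fit poses by matching silhouettes.

```bash
cat > fit.py <<'E'
from h import *
from scipy.optimize import minimize
def box(x0,x1,y0,y1,z0,z1): return np.array([[x,y,z] for x in(x0,x1) for y in(y0,y1) for z in(z0,z1)],float)
def cyl(cx,cy,r,z0,z1):
    a=np.linspace(0,2*np.pi,24,endpoint=False); return np.vstack([np.c_[cx+r*np.cos(a),cy+r*np.sin(a),np.full(24,z)] for z in(z0,z1)])
def sil(c,parts,pose,sh=(420,560)):
    x,y,t=pose[:3]; Rz=R.from_euler('z',t).as_matrix(); m=np.zeros((sh[0]*2,sh[1]*2),np.uint8)
    for P in parts:
        q=proj(c,P@Rz.T+[x,y,pose[3] if len(pose)>3 else 0]); h=cv2.convexHull(((q+0.5)*2*16-8).astype(np.int32).reshape(-1,1,2))
        cv2.fillConvexPoly(m,h,255,shift=4)
    return cv2.resize(m,(sh[1],sh[0]),interpolation=cv2.INTER_AREA)/255.
def fit(views,parts,p0,z=0,ang=True):
    def cost(v):
        s=0
        for c,m in views:
            r=sil(c,parts,(v[0],v[1],v[2]/100 if ang else 0,z)); s+=1-np.minimum(r,m).sum()/max(1,np.maximum(r,m).sum())
        return s/len(views)
    best=None
    v=np.array([p0[0],p0[1],p0[2]*100],float)
    for st in(15,5,2):
        S=np.vstack([v,v+[st,0,0],v+[0,st,0],v+[0,0,st*1.5]])
        o=minimize(cost,v,method='Nelder-Mead',options=dict(initial_simplex=S,maxiter=150,xatol=.1,fatol=1e-4)); v=o.x
    return v[0],v[1],v[2]/100,o.fun
PARTS=dict(
 sensor=[box(-32,32,-14,14,10,100),box(-35,35,-15,15,0,12)],
 tray=[box(-43,43,-23,23,0,20)],
 mat=[box(-100,100,-45,45,0,4)],
 mallet=[cyl(0,0,20.3,0,56),box(-165,0,-11,11,19,37)],
 station=[box(-55,55,-110,110,0,15),box(-40,40,-85,-35,0,37),box(-35,35,-75,-45,37,40),cyl(0,65,18,0,45),cyl(0,65,14,60,68),cyl(0,65,7,45,60)],
 divider=[box(-250,250,-9,9,0,90),box(-250,250,-11,11,90,102)],
 bottle_a=[cyl(0,0,32,0,110)],jar=[cyl(0,0,26,0,55)])
E
cat > run1.py <<'E'
from fit import *
import pickle
D={}
for n in("top","scene"):
    p=viewer.read_camera(n); c=cam(p); 
    T={q:[(r["conf"],r["rect"],np.array(r["pixels"])) for r in finder.trace(p,q)] for q in["mallet","mat","sensor","tray","divider","station","bottle_a","bottle_b","jar","coupon_top","peg_top"]}
    D[n]=(p,T)
    for q in T: print(n,q,[(round(a,2),np.round(b).tolist()) for a,b,_ in T[q]])
pickle.dump(D,open("d.pkl","wb"))
E
python3 run1.py
python3 - <<'E'
import cv2
t=cv2.imread("pics/top0.png"); s=cv2.imread("pics/scene0.png")
cv2.imwrite("pics/t1.png",cv2.resize(t[95:310,110:310],None,fx=2.7,fy=2.7,interpolation=cv2.INTER_CUBIC))
cv2.imwrite("pics/t2.png",cv2.resize(t[120:310,285:440],None,fx=3.1,fy=3.1,interpolation=cv2.INTER_CUBIC))
E
```

```text
top mallet [(0.6, [151.0, 227.0, 39.0, 69.0]), (0.53, [146.0, 220.0, 61.0, 80.0])]
top mat []
top sensor [(0.97, [226.0, 124.0, 38.0, 50.0]), (0.7, [238.0, 196.0, 17.0, 33.0]), (0.63, [116.0, 154.0, 51.0, 44.0])]
top tray [(0.48, [242.0, 198.0, 13.0, 34.0])]
top divider [(0.69, [284.0, 107.0, 20.0, 197.0])]
top station [(0.81, [345.0, 176.0, 85.0, 49.0])]
top bottle_a [(0.84, [318.0, 129.0, 28.0, 31.0]), (0.83, [179.0, 136.0, 32.0, 29.0])]
top bottle_b [(0.84, [318.0, 129.0, 28.0, 31.0]), (0.83, [179.0, 136.0, 32.0, 29.0])]
top jar [(0.77, [324.0, 276.0, 22.0, 21.0])]
top coupon_top [(0.64, [407.0, 192.0, 13.0, 24.0])]
top peg_top [(0.56, [363.0, 192.0, 11.0, 12.0])]
scene mallet [(0.95, [367.0, 242.0, 50.0, 79.0])]
scene mat [(0.9, [346.0, 246.0, 81.0, 94.0])]
scene sensor [(0.95, [266.0, 207.0, 33.0, 52.0]), (0.82, [183.0, 225.0, 57.0, 89.0]), (0.76, [299.0, 329.0, 73.0, 65.0])]
scene tray [(0.54, [262.0, 238.0, 41.0, 29.0]), (0.48, [369.0, 245.0, 46.0, 74.0])]
scene divider [(0.88, [134.0, 142.0, 203.0, 130.0])]
scene station [(0.65, [161.0, 130.0, 68.0, 62.0])]
scene bottle_a [(0.94, [237.0, 300.0, 38.0, 59.0]), (0.84, [141.0, 168.0, 34.0, 56.0])]
scene bottle_b [(0.94, [237.0, 300.0, 38.0, 59.0]), (0.84, [141.0, 168.0, 34.0, 56.0])]
scene jar [(0.55, [284.0, 134.0, 20.0, 29.0]), (0.2, [137.0, 141.0, 201.0, 132.0])]
scene coupon_top [(0.68, [170.0, 130.0, 27.0, 11.0])]
scene peg_top []
```

View pics/t1.png

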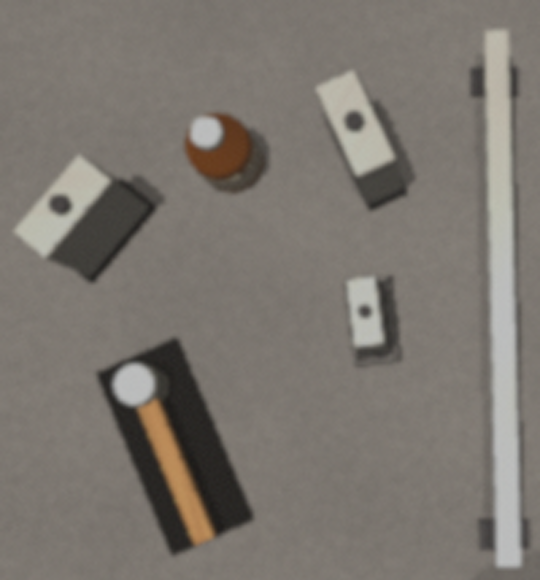

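View pics/t2.png

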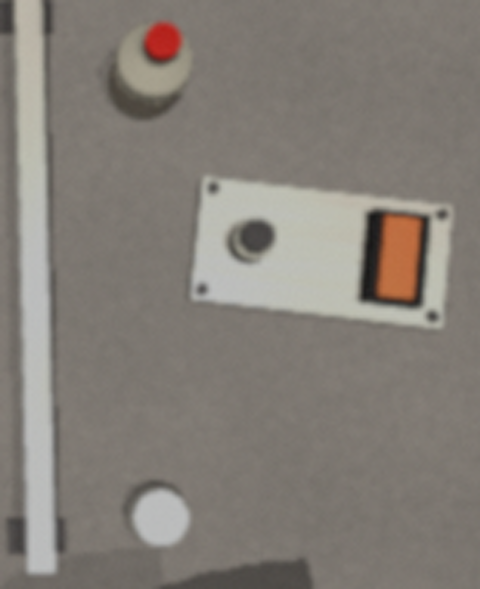

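```bash
cat > run2.py <<'E'
from fit import *
import pickle
D=pickle.load(open("d.pkl","rb"))
ct,cs=cam(D["top"][0]),cam(D["scene"][0])
def m(n,q,i=0): return D[n][1][q][i][2].astype(float)
def ini(q,px,z,t): 
    P=atz(ct,*px,z); return (P[0],P[1],t)
jobs=dict(sensor=((247,212),50,0.1,[("top",1),("scene",0)]),mallet=((160,238),60,0.4,[("top",0),("scene",0)]),
 mat=((175,260),4,.4,[("scene",0)]),station=((388,201),15,-.1,[("top",0),("scene",0)]),divider=((296,205),102,1.6*0,[("top",0),("scene",0)]),
 jar=((336,287),50,0,[("top",0),("scene",0)]),bottle_a=((333,143),75,0,[("top",0)]))
for q,(px,z,t,vs) in jobs.items():
    zz=4 if q=="mallet" else 5 if q=="sensor" else 0
    for sub in ([vs] if len(vs)==1 else [vs,vs[:1],vs[1:]]):
        V=[((ct if n=="top" else cs),m(n,q,i)) for n,i in sub]
        r=fit(V,PARTS[q],ini(q,px,z,t),zz); print(q,[n for n,_ in sub],np.round(r,3))
E
python3 run2.py
```

```text
sensor ['top', 'scene'] [5.64519e+02 1.30711e+02 1.40000e-01 9.30000e-02]
sensor ['top'] [5.64456e+02 1.30700e+02 1.37000e-01 7.50000e-02]
sensor ['scene'] [5.63540e+02 1.32097e+02 1.69000e-01 9.20000e-02]
mallet ['top', 'scene'] [5.00179e+02 3.57590e+02 4.14000e-01 1.01000e-01]
mallet ['top'] [4.99208e+02 3.54775e+02 4.04000e-01 1.10000e-01]
mallet ['scene'] [5.00332e+02 3.58194e+02 4.11000e-01 5.50000e-02]
mat ['scene'] [4.40489e+02 3.32479e+02 4.18000e-01 3.02000e-01]
station ['top', 'scene'] [ 5.96961e+02 -2.48509e+02 -1.26000e-01  4.10000e-02]
station ['top'] [ 5.97174e+02 -2.49818e+02 -1.23000e-01  2.90000e-02]
station ['scene'] [ 5.96798e+02 -2.44966e+02 -1.37000e-01  2.60000e-02]
divider ['top', 'scene'] [5.82058e+02 3.22500e+00 1.80000e-02 1.45000e-01]
divider ['top'] [5.84451e+02 3.03000e+00 1.80000e-02 1.85000e-01]
divider ['scene'] [5.81396e+02 7.04700e+00 2.00000e-02 6.10000e-02]
jar ['top', 'scene'] [ 3.72295e+02 -1.01433e+02  2.50000e-02  2.44000e-01]
jar ['top'] [ 3.71320e+02 -1.02879e+02  1.26000e-01  1.55000e-01]
jar ['scene'] [ 3.68237e+02 -1.02538e+02 -1.80000e-02  3.26000e-01]
bottle_a ['top'] [ 7.43671e+02 -9.60660e+01  1.52000e-01  1.26000e-01]
```

{"op": "carry_out", "data": {
  "plan": [0,5.2,2.6,0.3,0,0,10.3,0,5.2,2.6,0.3,0,0,10.3,0,5.2,2.6,0.3,0,0,10.3,0,4.1,4.1,0.3,0,0,10.3,0,4.1,4.1,0.3,0,0,10.3,0,4.1,4.1,0.3,0,0,10.3,0,2.6,5.2,0,0,0,10.3,0,2.6,5.2,0,0,0,10.3,0,2.6,5.2,0,0,0,10.3,0,0.9,5.8,0,0,0,10.3,0,0.9,5.8,0,0,0,10.3,0,0.9,5.8,0,0,0,10.3],
  "newtons": 120
}}

```text
clock: 4.5
eef_pos: [564.1, 21.8, 214.5]
orientation: [0.886, 0.463, 0.001, 0.0]
ft_force: [0.4, -0.6, -0.9]
opening: 0.997
```

{"op": "carry_out", "data": {
  "plan": [0,-1.9,5.25,0,0,0,9.8,0,-1.9,5.25,0,0,0,9.8,0,-1.9,5.25,0,0,0,9.8,0,-1.9,5.25,0,0,0,9.8,0,-1.9,5.25,0,0,0,9.7,0,-1.9,5.2,0,0,0,9.7,0,0,0,-3,0,0,0]
}}

```text
clock: 5.38
eef_pos: [446.3, 351.0, 185.3]
orientation: [0.528, 0.849, 0.003, 0.001]
ft_force: [-0.7, -1.1, -0.2]
opening: 1.0
```

```bash
cat > run3.py <<'E'
from fit import *
import pickle,sys
s=status.sense();p=viewer.read_camera("wrist"); c=cam(p,s)
print(s["clock"],np.round(s["eef_pos"],1),np.round(s["orientation"],4),np.round(s["joint_pos"],2))
cv2.imwrite("pics/w1.png",p["frame"])
r=finder.trace(p,"mallet")
pickle.dump((c,p,[(a["conf"],a["rect"],np.array(a["pixels"])) for a in r],s),open("w1.pkl","wb"))
for a in r:
    print(a["conf"],a["rect"],np.round(fit([(c,np.array(a["pixels"]).astype(float))],PARTS["mallet"],(500,357,.41),4),3))
E
python3 run3.py
```

```text
5.375 [446.3 351.  185.3] [5.279e-01 8.493e-01 3.400e-03 8.000e-04] [0.52 0.29 0.03 1.31 0.   0.06]
0.87 [235.1, 38.1, 46.0, 218.9] [5.01928e+02 3.56826e+02 4.13000e-01 7.40000e-02]
```

View pics/w1.png

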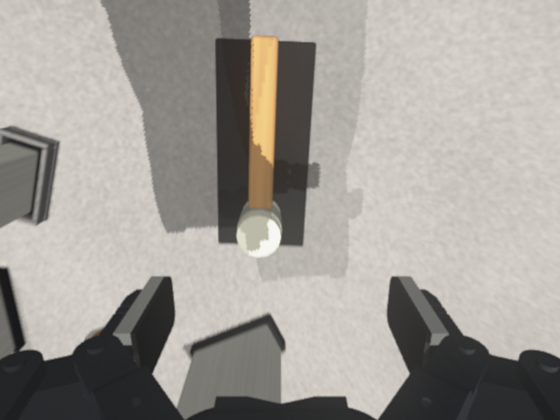

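{"op": "carry_out", "data": {
  "plan": [0,0.4,-1.6,-3,0,0,-2.6,0,0,0,-4,0,0,0,0,0,0,-4,0,0,0,0,0,0,-3,0,0,0,0,0,0,-2,0,0,0,0,0,0,0,0,0,0,0,0,0,0,0,0,0]
}}

```text
clock: 6.35
eef_pos: [454.5, 327.6, 23.9]
orientation: [0.554, 0.832, 0.002, 0.001]
ft_force: [-0.5, 0.3, 0.6]
opening: 0.998
```

Run:
```python
from h import *
s=status.sense();p=viewer.read_camera("wrist"); c=cam(p,s)
print(s["clock"],np.round(s["eef_pos"],1),np.round(s["orientation"],4),np.round(s["joint_velocities"],3))
cv2.imwrite("pics/w2.png",p["frame"])
```

```text
6.35 [454.5 327.6  23.9] [5.542e-01 8.324e-01 1.900e-03 7.000e-04] [-0.008  0.     0.003  0.008 -0.001  0.002]
```

View pics/w2.png

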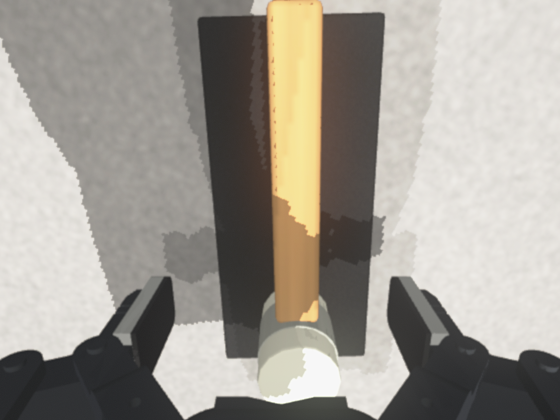

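{"op": "carry_out", "data": {
  "plan": [0,-0.4,0.8,-0.6,0,0,0.9,0,0,0,-0.5,0,0,0,0,0,0,0,0,0,0]
}}

```text
clock: 6.78
eef_pos: [451.0, 336.8, 14.1]
orientation: [0.547, 0.837, 0.003, 0.001]
ft_force: [-0.1, -0.3, -0.2]
opening: 1.002
```

{"op": "carry_out", "data": {
  "plan": [255,0,-0.1,-0.1,0,0,0,255,0,0,0,0,0,0,255,0,0,0,0,0,0,255,0,0,0,0,0,0,255,0,0,0,0,0,0,255,0,0,0,0,0,0],
  "newtons": 120
}}

```text
clock: 7.52
eef_pos: [451.1, 335.7, 13.3]
orientation: [0.547, 0.837, 0.003, 0.002]
ft_force: [0.0, 0.0, 0.1]
opening: 0.004
```

{"op": "carry_out", "data": {
  "plan": [255,0,0,3,0,0,0,255,0,0,3,0,0,0,255,0,0,0,0,0,0,255,0,0,0,0,0,0]
}}

```text
clock: 8.02
eef_pos: [450.5, 335.4, 73.9]
orientation: [0.547, 0.837, 0.003, 0.001]
ft_force: [0.6, -0.7, 0.1]
opening: 0.001
```

Run:
```python
from h import *
s=status.sense();p=viewer.read_camera("wrist"); c=cam(p,s)
print(s["clock"],np.round(s["eef_pos"],1),np.round(s["orientation"],4),np.round(s["ft_force"],2),np.round(s["torque"],3),s["opening"])
cv2.imwrite("pics/w3.png",p["frame"])
```

```text
8.025 [450.5 335.4  73.9] [0.5472 0.837  0.0027 0.0011] [ 0.61 -0.66  0.12] [ 0.017  0.019 -0.033] 0.0007819834609429663
```

View pics/w3.png

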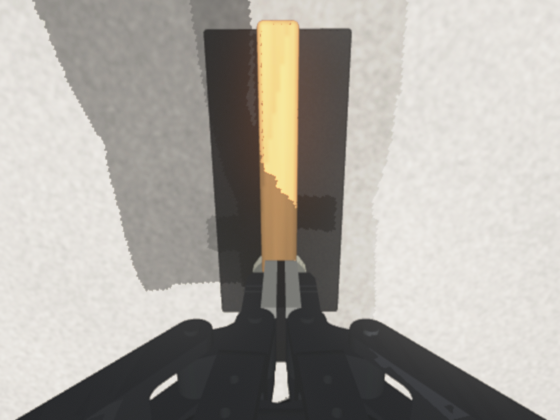

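Run:
```python
from fit import *
s=status.sense();p=viewer.read_camera("wrist"); c=cam(p,s)
P=np.array(s["eef_pos"]); Rt=R.from_quat(s["orientation"]).as_matrix()
print(np.round(proj(c,[P,P-19*Rt[:,2]]),1))
r=finder.trace(p,"mallet")
f=p["frame"].copy()
pose=(501,357.5,.412,4)
m=sil(c,PARTS["mallet"],pose); cn,_=cv2.findContours((m>.5).astype(np.uint8),0,1); cv2.drawContours(f,cn,-1,(0,255,0),1)
m=sil(c,PARTS["mat"],(501-65*np.cos(.412),357.5-65*np.sin(.412),.412,0)); cn,_=cv2.findContours((m>.5).astype(np.uint8),0,1); cv2.drawContours(f,cn,-1,(0,0,255),1)
cv2.imwrite("pics/w4.png",f)
p=viewer.read_camera("scene"); c=cam(p); f=p["frame"]
m=sil(c,PARTS["mallet"],pose); cn,_=cv2.findContours((m>.5).astype(np.uint8),0,1); f2=f.copy();cv2.drawContours(f2,cn,-1,(0,255,0),1)
g=np.hstack([f[200:350,300:450],f2[200:350,300:450]]); cv2.imwrite("pics/s4.png",cv2.resize(g,None,fx=2.6,fy=2.6,interpolation=2))
```

```text
[[280.4 245.5]
 [280.5 262.7]]
```

View pics/w4.png

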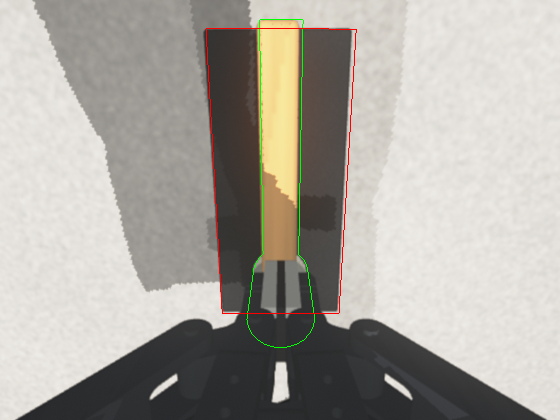

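View pics/s4.png

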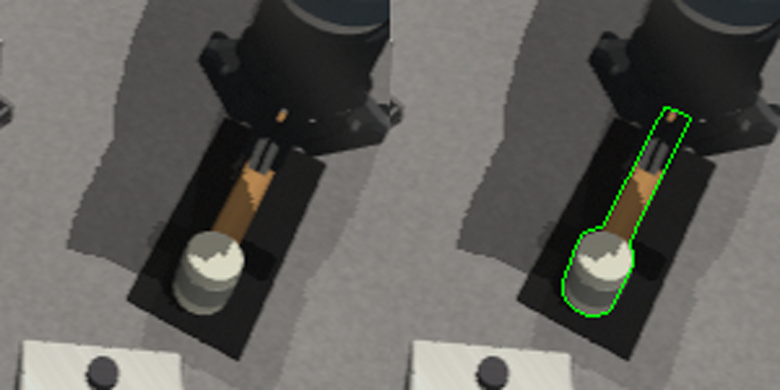

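Run:
```python
from fit import *
s=status.sense();p=viewer.read_camera("scene"); c=cam(p)
P=np.array(s["eef_pos"]); f=p["frame"]
g=cv2.resize(f[200:350,320:470],None,fx=4,fy=4,interpolation=2)
for d in(0,20,40,60):
    q=proj(c,P+[0,0,d])[0]; print(d,q); cv2.circle(g,tuple(int(v) for v in (q-[320,200])*4+2),3,(0,0,255) if d==0 else (0,255,0),-1)
cv2.imwrite("pics/s5.png",g)
```

```text
0 [394.90299619 271.45736942]
20 [397.4318575  265.60686827]
40 [400.06384439 259.5177869 ]
60 [402.80539626 253.17522782]
```

View pics/s5.png

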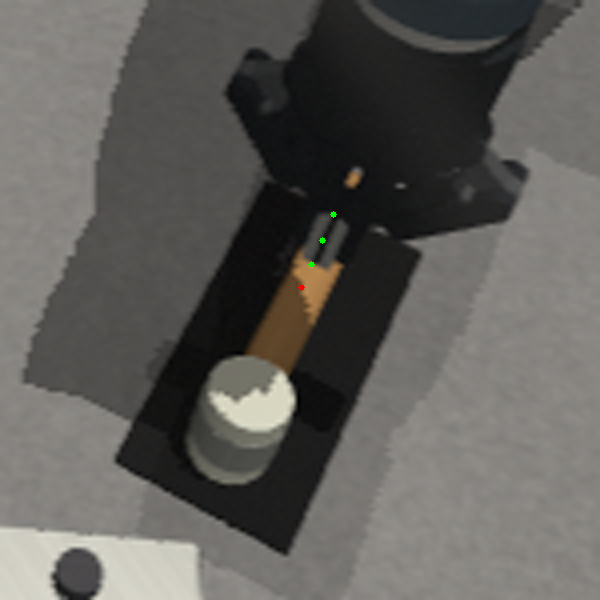

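Run:
```python
from fit import *
s=status.sense();p=viewer.read_camera("wrist"); c=cam(p,s)
P=np.array(s["eef_pos"]); Rt=R.from_quat(s["orientation"]).as_matrix()
print(s["opening"],s["clock"])
for h in(0,5,10,15,20,25,30,35): print(h,[np.round(proj(c,P+Rt@[0,y,-h]),1)[0].tolist() for y in(-11,0,11)])
cv2.imwrite("pics/w6.png",cv2.resize(p["frame"][220:380,200:360],None,fx=3.7,fy=3.7,interpolation=2))
# scene
p=viewer.read_camera("scene"); c=cam(p)
for h in(0,10,20,25,30): print(h,[np.round(proj(c,P+Rt@[0,y,-h]),1)[0].tolist() for y in(-11,0,11)])
```

```text
-0.0012151645365695326 8.275
0 [[280.5, 225.7], [280.4, 245.5], [280.4, 264.7]]
5 [[280.5, 229.5], [280.4, 249.7], [280.4, 269.2]]
10 [[280.5, 233.4], [280.5, 254.1], [280.4, 274.1]]
15 [[280.5, 237.6], [280.5, 258.8], [280.4, 279.1]]
20 [[280.5, 242.0], [280.5, 263.7], [280.4, 284.5]]
25 [[280.5, 246.6], [280.5, 268.8], [280.5, 290.1]]
30 [[280.5, 251.6], [280.5, 274.3], [280.5, 296.0]]
35 [[280.5, 256.8], [280.5, 280.1], [280.5, 302.3]]
0 [[397.0, 267.3], [394.9, 271.4], [392.8, 275.6]]
10 [[398.3, 264.4], [396.2, 268.5], [394.0, 272.7]]
20 [[399.6, 261.4], [397.4, 265.5], [395.3, 269.8]]
25 [[400.2, 259.9], [398.1, 264.0], [395.9, 268.3]]
30 [[400.9, 258.3], [398.8, 262.5], [396.6, 266.7]]
```

View pics/w6.png

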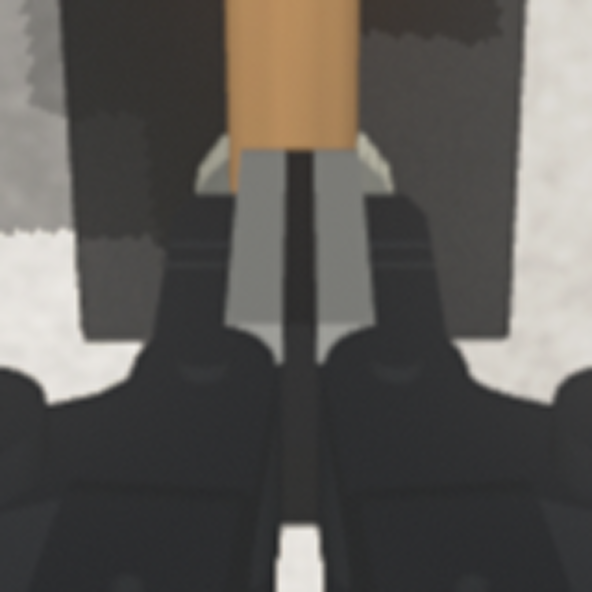

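The gripper closed on nothing. Both the wrist and scene views show the real pad tips about 35 mm above the reported TCP, so at a reported z of 13 they passed over the 41 mm handle. The mallet itself hasn't moved. I'll open, go lower, and check the height with a picture.

{"op": "carry_out", "data": {
  "plan": [0,0,0,0,0,0,0,0,0,0,0,0,0,0,0,0,0,0,0,0,0,0,0,0,0,0,0,0,0,0,0,-3,0,0,0,0,0,0,-3,0,0,0,0,0,0,-1.5,0,0,0,0,0,0,0,0,0,0]
}}

```text
clock: 9.38
eef_pos: [450.9, 335.6, -2.7]
orientation: [0.547, 0.837, 0.003, 0.001]
ft_force: [0.0, 0.8, 0.6]
opening: 0.996
```

Run:
```python
from fit import *
s=status.sense();p=viewer.read_camera("wrist"); c=cam(p,s)
print(s["clock"],np.round(s["eef_pos"],1),s["opening"],np.round(s["ft_force"],1))
p2=viewer.read_camera("scene")
a=cv2.resize(p["frame"][180:420,90:470],None,fx=1.5,fy=1.5); b=cv2.resize(p2["frame"][200:350,330:430],None,fx=2.4,fy=2.4,interpolation=2)
cv2.imwrite("pics/w7.png",np.hstack([a,b]) if a.shape[0]==b.shape[0] else a)
```

```text
9.375 [450.9 335.6  -2.7] 0.995868278810675 [0.  0.8 0.6]
```

View pics/w7.png

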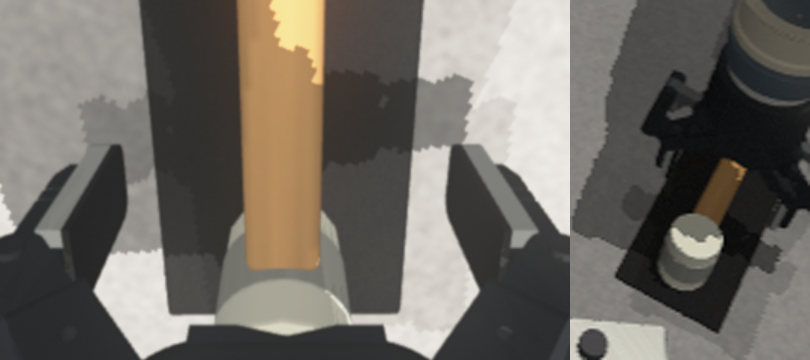

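{"op": "carry_out", "data": {
  "plan": [0,0,0,-1,0,0,0,0,0,0,-0.8,0,0,0,0,0,0,0,0,0,0]
}}

```text
clock: 9.85
eef_pos: [452.6, 336.5, -19.0]
orientation: [0.547, 0.837, 0.005, 0.003]
ft_force: [-0.4, 0.1, 0.3]
opening: 0.996
```

{"op": "carry_out", "data": {
  "plan": [255,0,0,0,0,0,0,255,0,0,0,0,0,0,255,0,0,0,0,0,0,255,0,0,0,0,0,0,255,0,0,0,0,0,0],
  "newtons": 120
}}

```text
clock: 10.48
eef_pos: [453.1, 336.7, -18.2]
orientation: [0.547, 0.837, 0.006, 0.003]
ft_force: [-0.9, 0.0, -1.2]
opening: 0.232
```

Run:
```python
from fit import *
s=status.sense();p=viewer.read_camera("wrist"); c=cam(p,s)
print(s["clock"],np.round(s["eef_pos"],1),s["opening"],np.round(s["ft_force"],1))
a=cv2.resize(p["frame"][180:420,90:470],None,fx=1.5,fy=1.5)
cv2.imwrite("pics/w8.png",a)
```

```text
10.475 [453.1 336.7 -18.2] 0.23161095615209484 [-0.9  0.  -1.2]
```

View pics/w8.png

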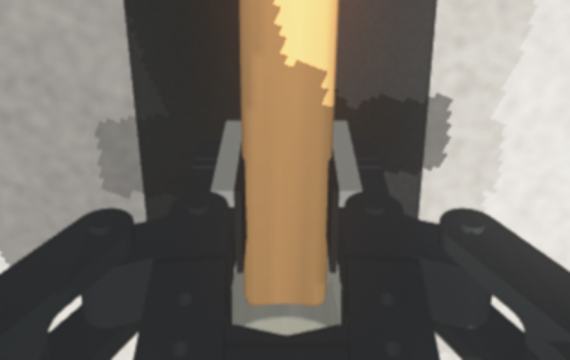

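Run:
```python
from fit import *
import pickle
D=pickle.load(open("d.pkl","rb"))
ct,cs=cam(D["top"][0]),cam(D["scene"][0])
print("peg top",atz(ct,367.6,196.5,68)); 
for n,c in(("top",ct),("scene",cs)):
    for q,z in(("coupon_top",40),("peg_top",68)):
        for cf,r,m in D[n][1][q]:
            v,u=np.nonzero(m); print(n,q,atz(c,u.mean(),v.mean(),z), u.mean(),v.mean())
# overlays
for n,c in(("top",ct),("scene",cs)):
    f=cv2.resize(D[n][0]["frame"],None,fx=4,fy=4,interpolation=2)
    for q,po in(("station",(597,-248.5,-.126)),("sensor",(564.5,130.7,.14,5)),("tray",(564.5,130.7,.14)),("divider",(582,3.2,.018))):
        x,y,t=po[:3];z=po[3] if len(po)>3 else 0
        for P in PARTS[q]:
            h=cv2.convexHull(((proj(c,P@R.from_euler('z',t).as_matrix().T+[x,y,z])+.5)*4).astype(np.int32).reshape(-1,1,2)); cv2.polylines(f,[h],True,(0,255,0),1)
    if n=="top": cv2.imwrite("pics/o1.png",f[600:1000,900:1700]); 
    else: cv2.imwrite("pics/o2.png",f[480:1080,520:1320])
```

```text
peg top [ 602.52338042 -183.8218436    68.        ]
top coupon_top [ 589.20211844 -309.24620867   40.        ] 413.25324675324674 202.7922077922078
top peg_top [ 604.26159966 -184.64484286   68.        ] 367.90526315789475 195.83157894736843
scene coupon_top [ 590.78519216 -302.21901141   40.        ] 182.70873786407768 133.94660194174756
```

View pics/o1.png

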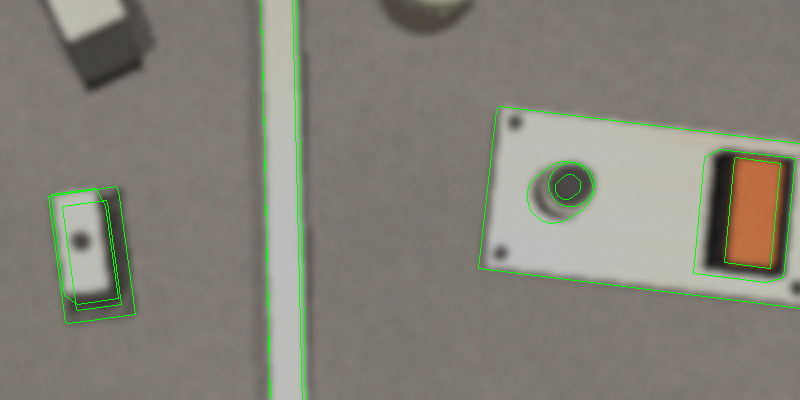

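View pics/o2.png

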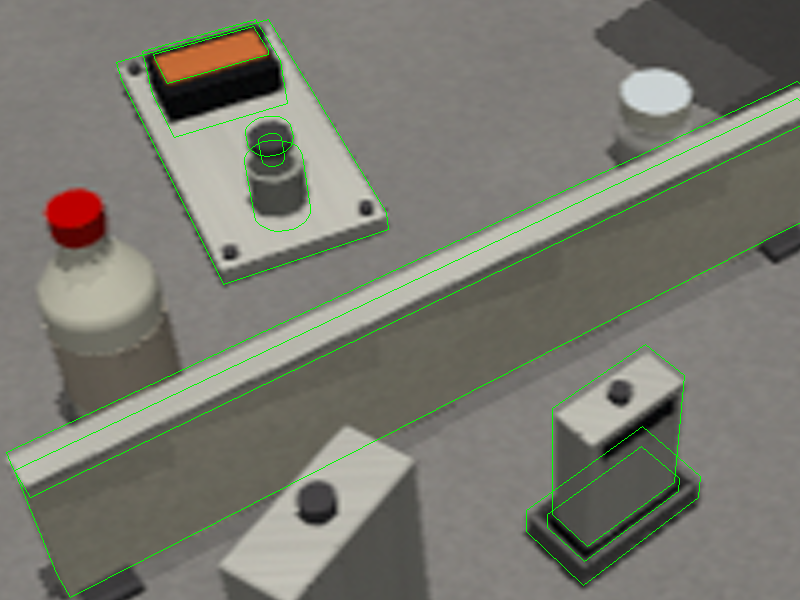

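{"op": "carry_out", "data": {
  "plan": [255,0,0,2,0,0,0,255,0,0,3,0,0,0,255,0,0,3,0,0,0,255,0,0,4,0,0,0,255,0,0,4,0,0,0,255,0,0,0,0,0,0]
}}

```text
clock: 11.28
eef_pos: [449.8, 335.2, 143.0]
orientation: [0.547, 0.837, 0.002, 0.001]
ft_force: [0.1, -0.2, -3.4]
opening: 0.234
```

{"op": "carry_out", "data": {
  "plan": [255,0.6,-3,0,0,0,0,255,1.1,-5.4,0,0,0,0,255,1.1,-5.4,0,0,0,0,255,1.1,-5.4,0,0,0,0,255,1.1,-5.4,0,0,0,0,255,1.1,-5.4,0,0,0,0,255,1.1,-5.4,0,0,0,0,255,1.1,-5.4,0,0,0,0,255,1.1,-5.4,0,0,0,0,255,1.1,-5.4,0,0,0,0,255,0.5,-2.5,0,0,0,0,255,0,0,0,0,0,0]
}}

```text
clock: 12.78
eef_pos: [551.8, -221.9, 122.8]
orientation: [0.546, 0.838, -0.003, -0.011]
ft_force: [-0.0, 0.1, -1.7]
opening: 0.234
```

{"op": "carry_out", "data": {
  "plan": [255,0,0,-1,0,0,0]
}}

```text
clock: 12.9
eef_pos: [551.6, -221.0, 112.2]
orientation: [0.546, 0.838, -0.003, -0.012]
ft_force: [0.3, 0.7, -3.0]
opening: 0.232
```

```bash
cat > chk.py <<'E'
from fit import *
import sys
tag=sys.argv[1]; off=float(sys.argv[2]) if len(sys.argv)>2 else 22.2
s=status.sense(); P=np.array(s["eef_pos"]);q=s["orientation"]
Rt=R.from_quat(q).as_matrix(); yaw=np.arctan2(Rt[1,1],Rt[0,1])
print(s["clock"],np.round(P,1),"yaw(y axis)",round(yaw,3),"z",np.round(Rt[:,2],3),s["opening"],np.round(s["ft_force"],1),np.round(s["torque"],2),np.round(s["joint_pos"],2),np.round(s["joint_velocities"],2))
hd=P+52.5*np.array([np.cos(yaw),np.sin(yaw),0])+[0,0,off]; print("head",np.round(hd,1))
outs=[]
for n in("scene","top"):
    p=viewer.read_camera(n);c=cam(p); f=cv2.resize(p["frame"],None,fx=4,fy=4,interpolation=2); g=f.copy()
    def ov(P,x,y,t,z,col):
        h=cv2.convexHull(((proj(c,P@R.from_euler('z',t).as_matrix().T+[x,y,z])+.5)*4).astype(np.int32).reshape(-1,1,2)); cv2.polylines(g,[h],True,col,1)
    for Q in PARTS["mallet"]: ov(Q,hd[0],hd[1],yaw,hd[2],(0,255,0))
    ctr=((proj(c,hd)[0])*4).astype(int); x0=min(max(0,ctr[0]-200),f.shape[1]-400); y0=max(0,ctr[1]-250)
    outs.append(g[y0:y0+500,x0:x0+400])
cv2.imwrite(f"pics/{tag}.png",np.hstack(outs))
E
python3 chk.py k1
```

```text
12.9 [ 551.6 -221.   112.2] yaw(y axis) 0.416 z [-0.022  0.008 -1.   ] 0.23174788832734797 [ 0.3  0.7 -3. ] [-0.05  0.09 -0.01] [-0.52  0.39 -0.01  1.2  -0.   -0.94] [-0.    0.06 -0.17 -0.21 -0.   -0.  ]
head [ 599.6 -199.8  134.4]
```

View pics/k1.png

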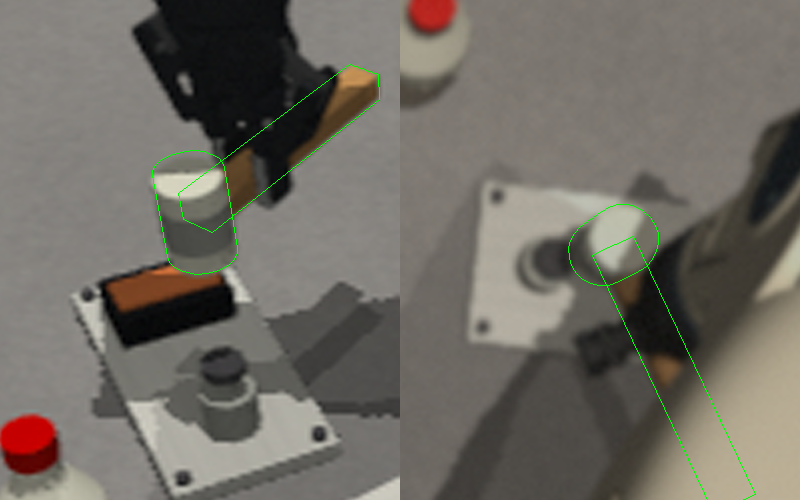

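{"op": "carry_out", "data": {
  "plan": [255,0.5,1.6,0,-0.4,-1.2,0,255,0,0,-2,0,0,0,255,0,0,-2,0,0,0,255,0,0,0,0,0,0]
}}

```text
clock: 13.5
eef_pos: [556.5, -196.7, 71.5]
orientation: [0.543, 0.84, 0.001, -0.0]
ft_force: [1.0, 0.4, -2.6]
opening: 0.229
```

```bash
python3 chk.py k2
```

```text
13.5 [ 556.5 -196.7   71.5] yaw(y axis) 0.423 z [ 0.001  0.002 -1.   ] 0.2292106638327071 [ 1.   0.4 -2.6] [-0.01  0.09  0.02] [-0.48  0.39 -0.12  1.07  0.   -0.91] [ 0.02 -0.03  0.02  0.01  0.    0.01]
head [ 604.3 -175.1   93.7]
```

View pics/k2.png

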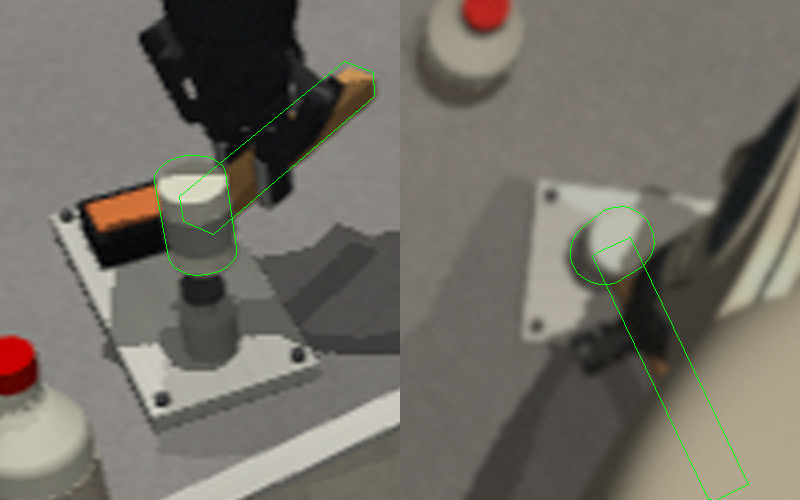

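Run:
```python
from fit import *
import pickle
D=pickle.load(open("d.pkl","rb"))
ct,cs=cam(D["top"][0]),cam(D["scene"][0])
f=cv2.resize(D["scene"][0]["frame"][135:180,175:225],None,fx=10,fy=10,interpolation=2)
for (x,y,col) in((604.5,-183.5,(0,255,0)),(605.5,-180,(0,0,255))):
    for z0,z1,r in((60,68,14),(0,45,18)):
        for z in(z0,z1):
            q=(proj(cs,cyl(x,y,r,z,z)[:24])-[175,135]+.5)*10; cv2.polylines(f,[q.astype(np.int32)],True,col,1)
g=cv2.resize(D["top"][0]["frame"][180:220,345:395],None,fx=10,fy=10,interpolation=2)
for (x,y,col) in((604.5,-183.5,(0,255,0)),(605.5,-180,(0,0,255))):
    for z0,z1,r in((60,68,14),(0,45,18)):
        for z in(z0,z1):
            q=(proj(ct,cyl(x,y,r,z,z)[:24])-[345,180]+.5)*10; cv2.polylines(g,[q.astype(np.int32)],True,col,1)
cv2.imwrite("pics/pg.png",np.vstack([f,g])[:850])
```

```text
(no output)
```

View pics/pg.png

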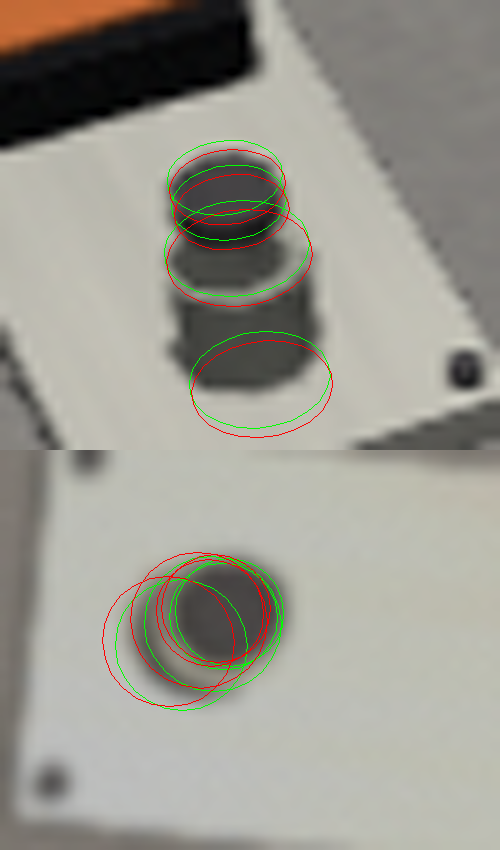

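{"op": "carry_out", "data": {
  "plan": [255,0,-0.7,0,0,0,0,255,0,0,-1.2,0,0,0,255,0,0,-0.8,0,0,0,255,0,0,0,0,0,0]
}}

```text
clock: 14.1
eef_pos: [558.2, -205.4, 53.4]
orientation: [0.543, 0.84, 0.001, 0.002]
ft_force: [-0.3, -0.3, -3.0]
opening: 0.236
```

{"op": "carry_out", "data": {
  "plan": [255,0,0,-0.7,0,0,0,255,0,0,0,0,0,0]
}}

```text
clock: 14.35
eef_pos: [558.4, -205.6, 46.0]
orientation: [0.543, 0.84, 0.001, 0.003]
ft_force: [0.8, 0.2, -2.5]
opening: 0.233
```

{"op": "carry_out", "data": {
  "plan": [255,0,0,-0.5,0,0,0,255,0,0,0,0,0,0]
}}

```text
clock: 14.6
eef_pos: [558.8, -205.7, 41.4]
orientation: [0.543, 0.84, 0.002, 0.003]
ft_force: [0.8, -0.4, -3.3]
opening: 0.234
```

```bash
python3 chk.py k3
```

```text
14.6 [ 558.8 -205.7   41.4] yaw(y axis) 0.422 z [ 0.007 -0.001 -1.   ] 0.23387225044100116 [ 0.8 -0.4 -3.3] [-0.07  0.05 -0.01] [-0.49  0.41 -0.16  0.99  0.   -0.92] [ 0.   -0.    0.    0.01 -0.   -0.  ]
head [ 606.7 -184.2   63.6]
```

View pics/k3.png

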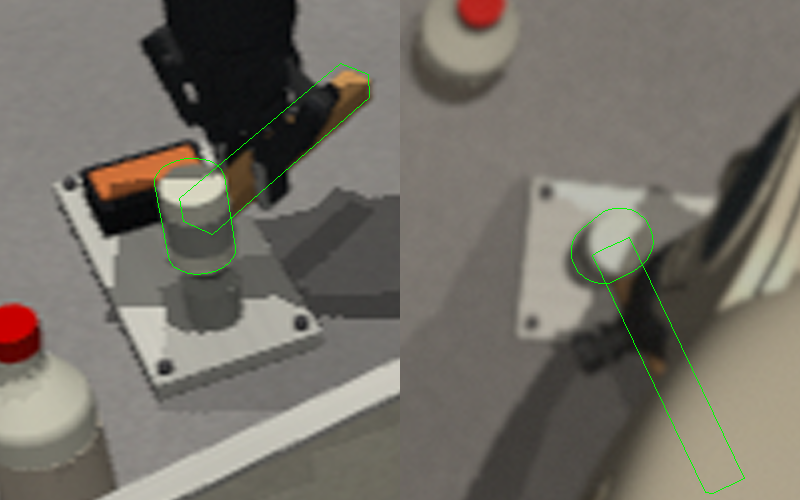

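{"op": "carry_out", "data": {
  "plan": [255,0,0,-0.5,0,0,0,255,0,0,0,0,0,0]
}}

```text
clock: 14.95
eef_pos: [558.9, -205.8, 36.6]
orientation: [0.543, 0.84, 0.001, 0.003]
ft_force: [1.3, -0.4, -2.1]
opening: 0.233
```

{"op": "carry_out", "data": {
  "plan": [255,0,0,-0.5,0,0,0,255,0,0,0,0,0,0]
}}

```text
clock: 15.2
eef_pos: [559.1, -205.8, 31.6]
orientation: [0.543, 0.84, 0.002, 0.004]
ft_force: [0.4, 0.4, -1.5]
opening: 0.231
```

{"op": "carry_out", "data": {
  "plan": [255,0,0,-0.5,0,0,0,255,0,0,0,0,0,0]
}}

```text
clock: 15.45
eef_pos: [559.5, -206.9, 29.6]
orientation: [0.543, 0.84, 0.001, 0.006]
ft_force: [1.4, 1.6, 0.2]
opening: 0.236
```

```bash
python3 chk.py k4
python3 - <<'E'
from h import *
p=viewer.read_camera("wrist"); cv2.imwrite("pics/kw4.png",p["frame"])
E
```

```text
15.45 [ 559.5 -206.9   29.6] yaw(y axis) 0.422 z [ 0.011 -0.004 -1.   ] 0.23630555813635706 [1.4 1.6 0.2] [ 0.46 -0.29  0.06] [-0.5   0.42 -0.18  0.96  0.   -0.92] [ 0.   -0.01  0.01  0.   -0.01 -0.  ]
head [ 607.4 -185.4   51.8]
```

View pics/k4.png

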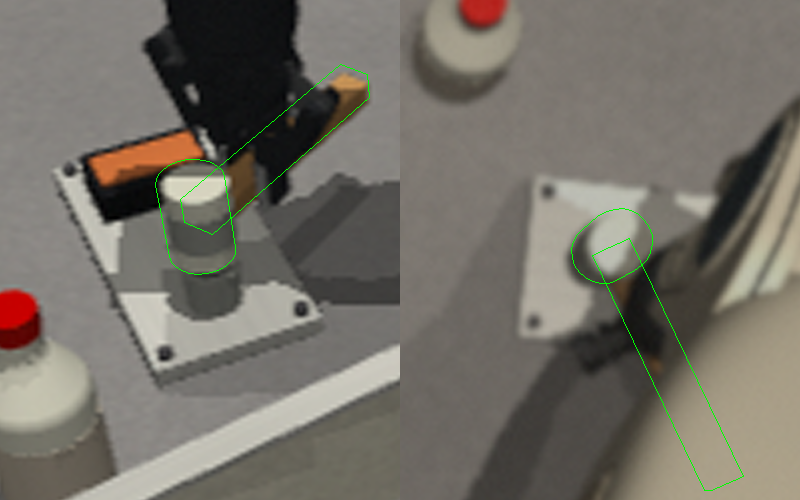

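View pics/kw4.png

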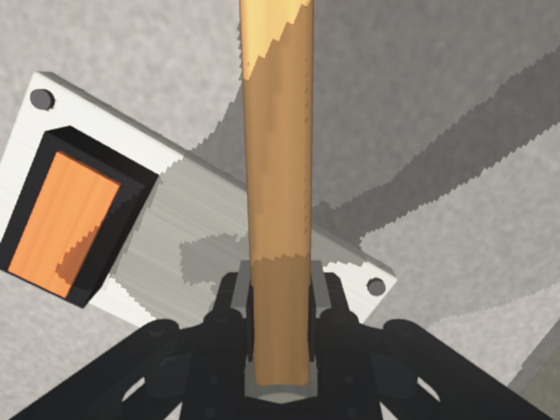

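Run:
```python
from fit import *
s=status.sense()
p=viewer.read_camera("scene");c=cam(p)
f=cv2.resize(p["frame"][120:190,165:235],None,fx=8,fy=8,interpolation=2); g=f.copy()
for x,y,r,z in((605.5,-179.5,18,45),(605.5,-179.5,18,15),(605.5,-179.5,14,68),(605.5,-179.5,14,60),(605.5,-179.5,14,53)):
    q=(proj(c,cyl(x,y,r,z,z)[:24])-[165,120]+.5)*8; cv2.polylines(g,[q.astype(np.int32)],True,(0,255,0),1)
cv2.imwrite("pics/k5.png",np.hstack([f,g])[:, :])
print(s["ft_force"],s["torque"])
```

```text
[-2.25570952  0.19951451  9.43864069] [0.35520817 0.28145169 0.05473232]
```

View pics/k5.png

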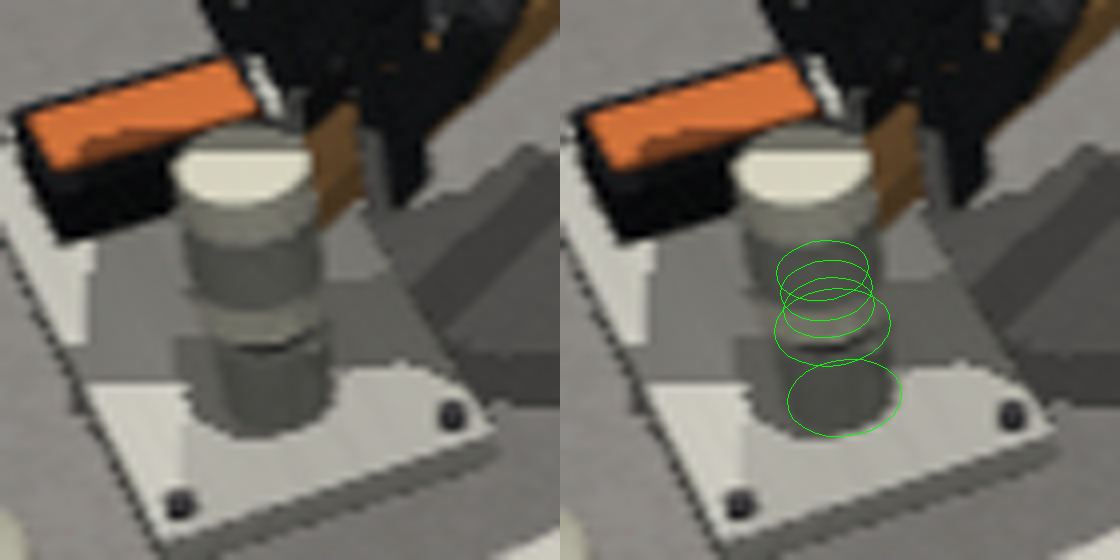

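{"op": "carry_out", "data": {
  "plan": [255,0,0,-0.6,0,0,0,255,0,0,-0.6,0,0,0]
}}

```text
clock: 15.9
eef_pos: [559.0, -209.0, 23.0]
orientation: [0.544, 0.839, -0.001, 0.008]
ft_force: [-21.1, 3.3, 36.5]
opening: 0.232
```

Run:
```python
from h import *
s=status.sense();print(np.round(s["ft_force"],1),np.round(s["torque"],2),np.round(s["eef_pos"],1))
```

```text
[-21.1   3.3  36.5] [1.43 3.46 0.5 ] [ 559. -209.   23.]
```

{"op": "carry_out", "data": {
  "plan": [255,0,0,1,0,0,0,255,0,0,3,0,0,0,255,0,0,4,0,0,0,255,0,0,4,0,0,0,255,0,0,4,0,0,0,255,0,0,0,0,0,0]
}}

```text
clock: 16.65
eef_pos: [556.7, -208.2, 184.7]
orientation: [0.544, 0.839, -0.002, 0.005]
ft_force: [-0.7, -0.3, -3.1]
opening: 0.234
```

```bash
python3 chk.py k6
```

```text
16.65 [ 556.7 -208.2  184.7] yaw(y axis) 0.421 z [ 0.007 -0.008 -1.   ] 0.23395389372894346 [-0.7 -0.3 -3.1] [-0.07  0.1   0.01] [-0.5   0.33  0.09  1.32 -0.   -0.92] [ 0.    0.03 -0.07 -0.03  0.    0.  ]
head [ 604.6 -186.7  206.9]
```

View pics/k6.png

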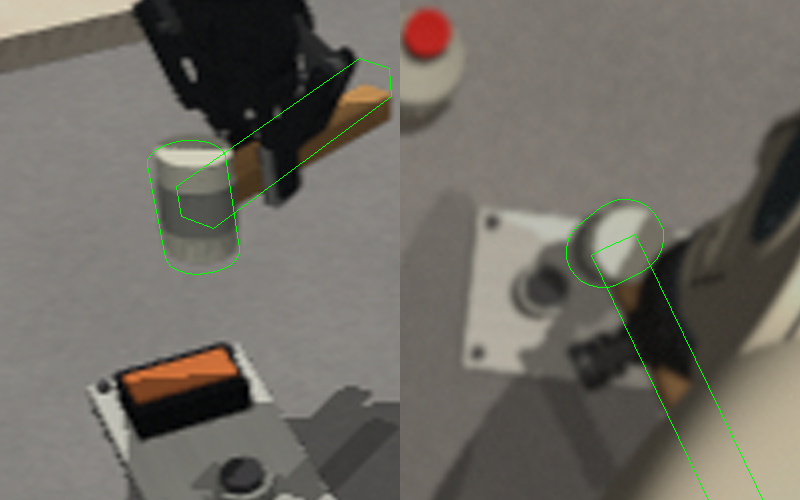

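```bash
cat > mt.py <<'E'
from fit import *
import pickle
from scipy.optimize import minimize
s=status.sense();vs=[]
pw=viewer.read_camera("wrist");cw=cam(pw,s);mw=finder.trace(pw,"mallet")
ps=viewer.read_camera("scene");c=cam(ps);ms=finder.trace(ps,"mallet")
for n,c_,m in(("w",cw,mw),("s",c,ms)):
    for r in m: print(n,round(r["conf"],2),np.round(r["rect"]))
pickle.dump((s,pw,mw,ps,ms),open("mt.pkl","wb"))
f=ps["frame"][100:420,60:420]; cv2.imwrite("pics/m_s.png",cv2.resize(f,None,fx=2,fy=2,interpolation=2)[:600,:720]); cv2.imwrite("pics/m_w.png",pw["frame"])
cv2.imwrite("pics/m_p.png",cv2.resize(ps["frame"][120:190,165:235],None,fx=8,fy=8,interpolation=2))
E
python3 mt.py
```

```text
w 0.71 [244.   2.  74. 400.]
s 0.56 [179.  63.  59.  46.]
```

View pics/m_p.png

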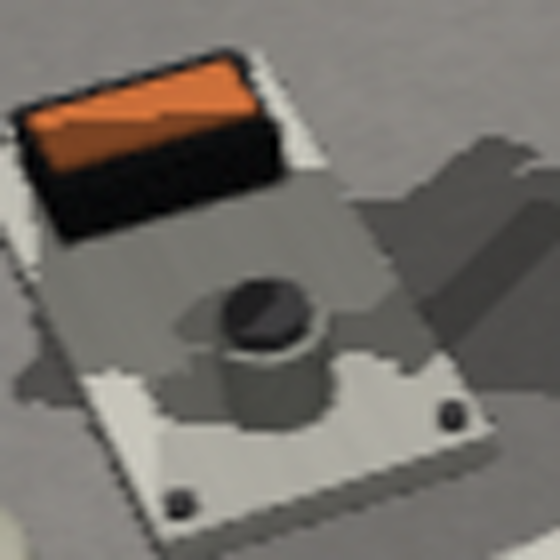

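View pics/m_w.png

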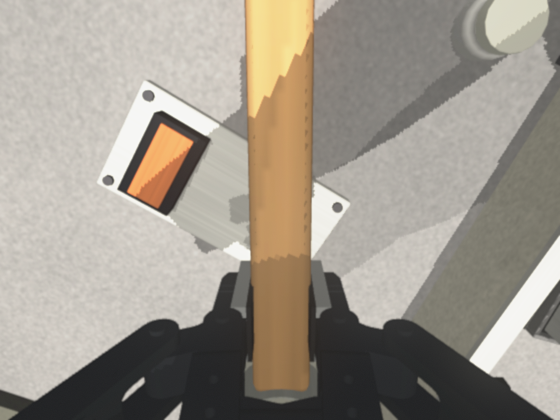

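```bash
cat > tilt.py <<'E'
from fit import *
import pickle
s,pw,mw,ps,ms=pickle.load(open("mt.pkl","rb"))
P=np.array(s["eef_pos"]);Rt=R.from_quat(s["orientation"]).as_matrix()
cs=cam(ps)
cw=cam(pw,s)
# mallet frame in tool: mallet x = tool y, mallet z = -tool z ; grip at mallet (-52.5,0,28) <-> tool (0,0,-h)
def pts(Q,phi,h=50.2,g=52.5,dx=0):
    M=Q-[-g,0,28]               # relative to grip point
    M=M@R.from_euler('y',phi,degrees=True).as_matrix().T
    T=np.c_[M[:,1]*-1+dx,M[:,0],-M[:,2]-h]  # tool x = -mallet y? (right-handed)
    return P+T@Rt.T
if __name__=="__main__":
    outs=[]
    for phi in(0,-4,-8,-12):
        f=cv2.resize(ps["frame"],None,fx=4,fy=4,interpolation=2)
        for Q in PARTS["mallet"]:
            h=cv2.convexHull(((proj(cs,pts(Q,phi))+.5)*4).astype(np.int32).reshape(-1,1,2)); cv2.polylines(f,[h],True,(0,255,0),1)
        outs.append(f[220:500,680:1080])
    cv2.imwrite("pics/ti.png",np.vstack([np.hstack(outs[:2]),np.hstack(outs[2:])]))
E
python3 tilt.py
```

```text
(no output)
```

View pics/ti.png

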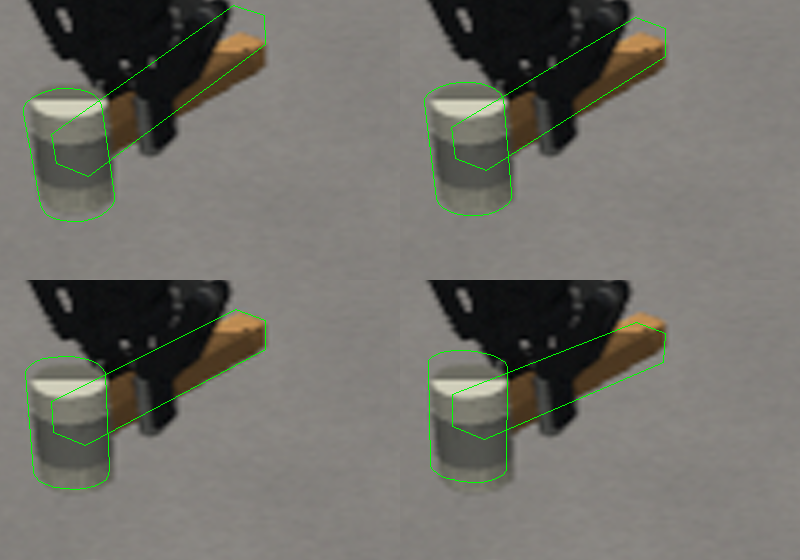

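{"op": "carry_out", "data": {
  "plan": [255,-0.5,3,0,-3.3,7.3,0,255,-1.1,5.4,0,0,0,0,255,-1.1,5.4,0,0,0,0,255,-1.1,5.4,0,0,0,0,255,-1.1,5.4,0,0,0,0,255,-1.1,5.4,0,0,0,0,255,-1.1,5.4,0,0,0,0,255,-1.1,5.4,0,0,0,0,255,-1.1,5.4,0,0,0,0,255,-1.1,5.4,0,0,0,0,255,-0.5,2.5,0,0,0,0,255,0,0,0,0,0,0]
}}

```text
clock: 18.45
eef_pos: [436.9, 349.0, 168.0]
orientation: [0.543, 0.836, -0.067, -0.044]
ft_force: [-0.2, -0.4, -2.4]
opening: 0.231
```

{"op": "carry_out", "data": {
  "plan": [255,0,0,-3,0,0,0,255,0,0,0,0,0,0]
}}

```text
clock: 18.7
eef_pos: [436.8, 348.0, 136.4]
orientation: [0.543, 0.836, -0.068, -0.044]
ft_force: [-0.2, -0.0, -2.2]
opening: 0.231
```

```bash
cat > mt2.py <<'E'
from fit import *
import pickle,sys
s=status.sense();pw=viewer.read_camera("wrist");ps=viewer.read_camera("scene")
pickle.dump((s,pw,[],ps,[]),open("mt.pkl","wb"))
import tilt
P,Rt=tilt.P,tilt.Rt
yaw=np.arctan2(Rt[1,1],Rt[0,1]);print(s["clock"],np.round(P,1),"yaw",round(yaw,3),"z",np.round(Rt[:,2],3),np.round(s["ft_force"],1),np.round(s["torque"],2),s["opening"])
outs=[]
ph=[float(a) for a in sys.argv[2:]]
c=cam(ps)
for phi in ph:
    f=cv2.resize(ps["frame"],None,fx=4,fy=4,interpolation=2)
    for Q in PARTS["mallet"]:
        q=tilt.pts(Q,phi); h=cv2.convexHull(((proj(c,q)+.5)*4).astype(np.int32).reshape(-1,1,2)); cv2.polylines(f,[h],True,(0,255,0),1)
    hd=tilt.pts(np.array([[0,0,0.],[0,0,56],[-165,0,28]]),phi); print(phi,"head bottom",np.round(hd[0],1),"axis",np.round((hd[1]-hd[0])/56,3),"end",np.round(hd[2],1))
    ctr=(proj(c,hd[0])[0]*4).astype(int); y0=max(0,ctr[1]-320);x0=max(0,ctr[0]-140); outs.append(f[y0:y0+400,x0:x0+400])
cv2.imwrite("pics/%s.png"%sys.argv[1],np.hstack(outs)); cv2.imwrite("pics/%sw.png"%sys.argv[1],pw["frame"])
E
python3 mt2.py n1 -8 -6
```

```text
18.7 [436.8 348.  136.4] yaw 0.419 z [-0.148 -0.065 -0.987] [-0.2 -0.  -2.2] [-0.01 -0.03  0.03] 0.2308701103387161
-8.0 head bottom [491.6 372.3 156.8] axis [0.021 0.009 1.   ] end [341.5 305.5 188.5]
-6.0 head bottom [490.6 371.9 155. ] axis [0.053 0.023 0.998] end [341.6 305.6 192.4]
```

View pics/n1.png

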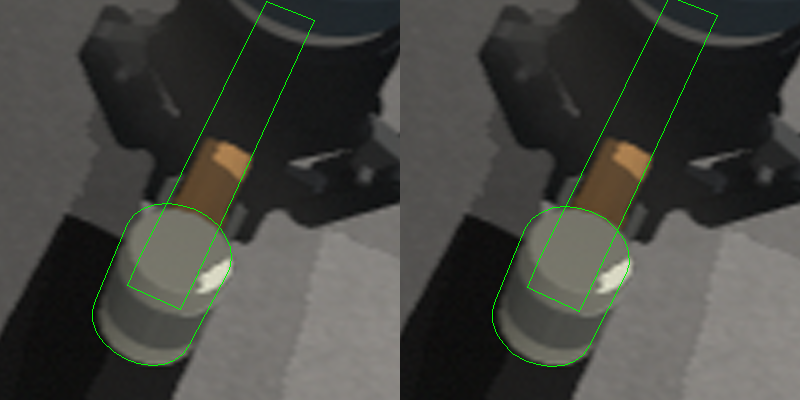

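View pics/n1w.png

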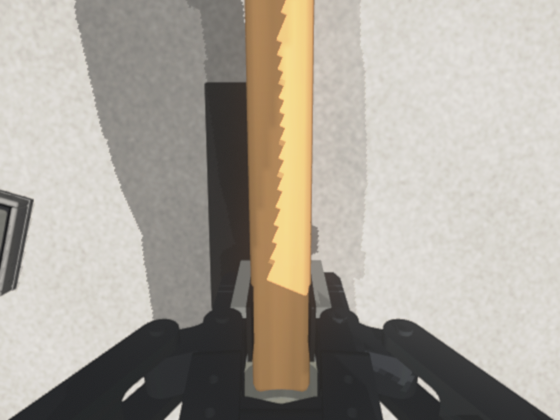

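{"op": "carry_out", "data": {
  "plan": [255,0.9,-1.5,-2,0,0,-0.4,255,0,0,-4,0,0,0,255,0,0,-4,0,0,0,255,0,0,-2,0,0,0,255,0,0,0,0,0,0,255,0,0,0,0,0,0]
}}

```text
clock: 19.55
eef_pos: [453.3, 332.2, 24.4]
orientation: [0.548, 0.833, -0.06, -0.04]
ft_force: [-0.1, 0.2, -2.5]
opening: 0.234
```

```bash
python3 mt2.py n2 -8 -6
```

```text
19.55 [453.3 332.2  24.4] yaw 0.406 z [-0.133 -0.056 -0.99 ] [-0.1  0.2 -2.5] [ 0.04 -0.13 -0.05] 0.23438473966827594
-8.0 head bottom [508.  355.7  45.8] axis [0.005 0.001 1.   ] end [356.6 290.5  74.7]
-6.0 head bottom [507.1 355.3  44. ] axis [0.037 0.015 0.999] end [356.7 290.6  78.6]
```

View pics/n2.png

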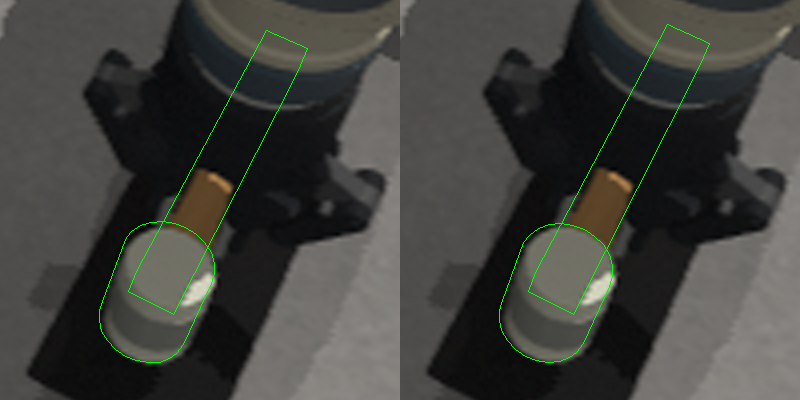

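View pics/n2w.png

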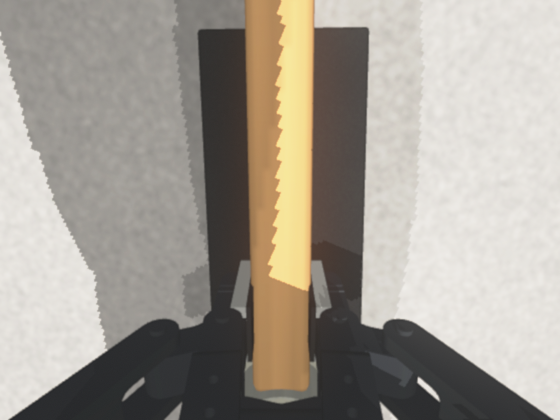

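{"op": "carry_out", "data": {
  "plan": [255,-0.7,0.2,-2,0,0,0,255,0,0,-1.2,0,0,0,255,0,0,-0.5,0,0,0,255,0,0,0,0,0,0]
}}

```text
clock: 20.15
eef_pos: [448.4, 335.3, -10.4]
orientation: [0.548, 0.833, -0.057, -0.039]
ft_force: [-0.5, 0.6, -3.2]
opening: 0.233
```

{"op": "carry_out", "data": {
  "plan": [255,0,0,-0.3,0,0,0,255,0,0,0,0,0,0]
}}

```text
clock: 20.4
eef_pos: [449.1, 335.5, -12.8]
orientation: [0.549, 0.833, -0.057, -0.039]
ft_force: [-0.2, 0.3, -2.6]
opening: 0.233
```

{"op": "carry_out", "data": {
  "plan": [255,0,0,-0.2,0,0,0,255,0,0,0,0,0,0]
}}

```text
clock: 20.65
eef_pos: [449.3, 335.5, -14.7]
orientation: [0.549, 0.833, -0.057, -0.038]
ft_force: [0.2, -0.1, -2.8]
opening: 0.234
```

{"op": "carry_out", "data": {
  "plan": [255,0,0,-0.3,0,0,0,255,0,0,0,0,0,0]
}}

```text
clock: 20.9
eef_pos: [449.5, 335.6, -17.5]
orientation: [0.549, 0.833, -0.056, -0.038]
ft_force: [-0.3, -0.9, 0.5]
opening: 0.233
```

```bash
python3 mt2.py n3 -8 -6
```

```text
20.9 [449.5 335.6 -17.5] yaw 0.407 z [-0.126 -0.052 -0.991] [-0.3 -0.9  0.5] [-0.02 -0.   -0.03] 0.23273598789107422
-8.0 head bottom [504.1 359.1   4.4] axis [-0.002 -0.003  1.   ] end [352.4 293.8  31.8]
-6.0 head bottom [503.1 358.7   2.5] axis [0.03  0.011 0.999] end [352.5 293.8  35.8]
```

View pics/n3.png

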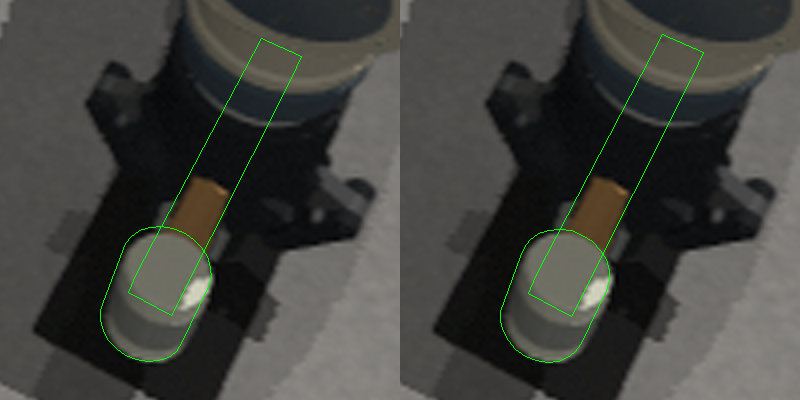

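{"op": "carry_out", "data": {
  "plan": [0,0,0,0,0,0,0,0,0,0,0,0,0,0,0,0,0,0,0,0,0,0,0,0,0,0,0,0,0,0,0,2,0,0,0,0,0,0,5,0,0,0,0,0,0,6,0,0,0,0,0.5,0.3,5,3,-7.2,0,0,0,0,0,0,0,0]
}}

```text
clock: 22.12
eef_pos: [454.4, 338.5, 167.9]
orientation: [0.55, 0.835, 0.001, 0.001]
ft_force: [0.3, -0.9, -0.1]
opening: 0.997
```

Run:
```python
from fit import *
import pickle
s=status.sense();pw=viewer.read_camera("wrist");ps=viewer.read_camera("scene")
Rt=R.from_quat(s["orientation"]).as_matrix()
print(s["clock"],np.round(s["eef_pos"],1),np.round(s["orientation"],3),np.round(Rt[:,2],3),s["opening"],np.round(s["joint_pos"],2))
pickle.dump((s,pw,ps),open("rel.pkl","wb"))
cv2.imwrite("pics/r1.png",np.hstack([cv2.resize(pw["frame"],(440,330)),cv2.resize(ps["frame"][220:350,320:460],(355,330),interpolation=2)]))
```

```text
22.125 [454.4 338.5 167.9] [0.55  0.835 0.001 0.001] [ 0.003  0.002 -1.   ] 0.9965813229730034 [ 0.49  0.29 -0.    1.27  0.    0.09]
```

View pics/r1.png

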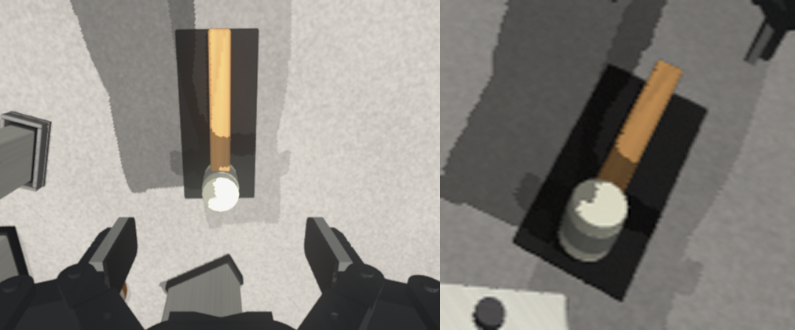

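{"op": "carry_out", "data": {
  "plan": [0,2,-3.6,0,0,0,-3.9,0,2.8,-5.3,0,0,0,-3.9,0,2.8,-5.3,0,0,0,-3.9,0,2.4,-4.6,0,0,0,-3.9,0,0.5,-1,0,0,0,0,0,0,0,0,0,0,0]
}}

```text
clock: 22.98
eef_pos: [558.0, 133.5, 152.0]
orientation: [0.661, 0.75, -0.01, -0.009]
ft_force: [0.5, 0.5, 0.2]
opening: 0.998
```

```bash
cat > sw.py <<'E'
from fit import *
import pickle,sys
s=status.sense();pw=viewer.read_camera("wrist");c=cam(pw,s);r=finder.trace(pw,"sensor")
Rt=R.from_quat(s["orientation"]).as_matrix();yaw=np.arctan2(Rt[1,1],Rt[0,1])
print(s["clock"],np.round(s["eef_pos"],1),"yaw",round(yaw,3),np.round(Rt[:,2],3),s["opening"],np.round(s["joint_velocities"],2))
f=pw["frame"].copy()
for a in r:
    m=np.array(a["pixels"]).astype(float); print(round(a["conf"],2),np.round(a["rect"]),np.round(fit([(c,m)],PARTS["sensor"],(564.5,131,.14),5),3))
    cn,_=cv2.findContours(m.astype(np.uint8),0,1);cv2.drawContours(f,cn,-1,(0,0,255),1)
for Q in PARTS["sensor"]:
    h=cv2.convexHull(proj(c,Q@R.from_euler('z',.14).as_matrix().T+[564.5,130.7,5]).astype(np.int32).reshape(-1,1,2)); cv2.polylines(f,[h],True,(0,255,0),1)
cv2.imwrite("pics/%s.png"%sys.argv[1],f); cv2.imwrite("pics/%sraw.png"%sys.argv[1],pw["frame"])
pickle.dump((s,pw),open("sw.pkl","wb"))
E
python3 sw.py sw1
```

```text
22.975 [558.  133.5 152. ] yaw 0.127 [-0.027 -0.003 -1.   ] 0.997600618141469 [-0.01  0.02 -0.01  0.    0.    0.  ]
0.84 [252. 150.  49. 118.] [5.64948e+02 1.31553e+02 1.38000e-01 3.50000e-02]
0.79 [477. 269.  83.  90.] [5.645e+02 1.310e+02 1.400e-01 1.000e+00]
0.64 [207. 302.  90. 107.] [5.645e+02 1.310e+02 1.400e-01 1.000e+00]
```

View pics/sw1.png

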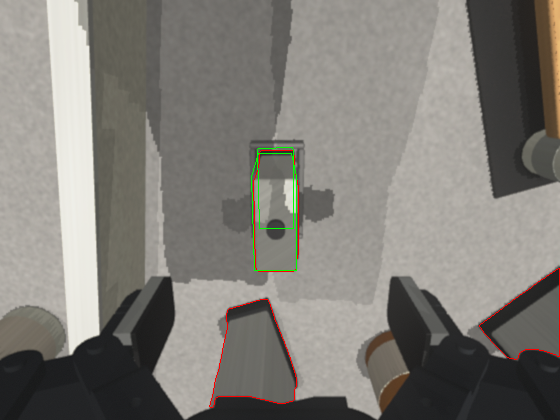

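{"op": "carry_out", "data": {
  "plan": [0,0.7,-0.2,-1,0.2,-1.5,0.7,0,0,0,-3,0,0,0,0,0,0,-2,0,0,0,0,0,0,0,0,0,0,0,0,0,0,0,0,0]
}}

```text
clock: 23.7
eef_pos: [562.0, 140.0, 92.1]
orientation: [0.651, 0.759, 0.001, -0.0]
ft_force: [-0.3, -0.5, 0.6]
opening: 1.003
```

```bash
python3 sw.py sw2
```

```text
23.7 [562.  140.   92.1] yaw 0.153 [ 0.001  0.002 -1.   ] 1.0027813663635858 [ 0.01  0.   -0.01  0.    0.    0.  ]
0.95 [505. 322.  52.  36.] [5.645e+02 1.310e+02 1.400e-01 1.000e+00]
0.8 [191. 325.  92.  89.] [ 7.10035e+02  1.23468e+02 -4.32000e-01  3.83000e-01]
0.74 [232. 152.  63. 164.] [5.65757e+02 1.31761e+02 1.35000e-01 4.20000e-02]
```

View pics/sw2.png

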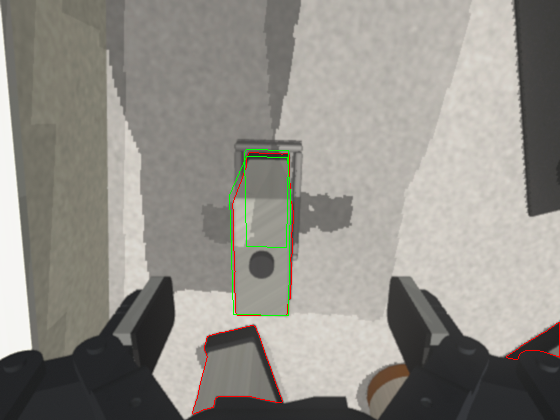

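{"op": "carry_out", "data": {
  "plan": [0,0.3,-0.8,0,0,0,-0.8,0,0,0,-2,0,0,0,0,0,0,-2,0,0,0,0,0,0,0,0,0,0]
}}

```text
clock: 24.3
eef_pos: [567.6, 130.0, 54.1]
orientation: [0.658, 0.753, 0.003, 0.002]
ft_force: [0.4, -0.4, 0.5]
opening: 0.997
```

```bash
python3 sw.py sw3
```

```text
24.3 [567.6 130.   54.1] yaw 0.135 [ 0.006  0.002 -1.   ] 0.9973919458134374 [-0.01 -0.02  0.03  0.02  0.   -0.  ]
0.78 [248. 157.  79. 206.] [5.65883e+02 1.31506e+02 1.33000e-01 3.60000e-02]
0.67 [211. 358.  75.  49.] [7.11396e+02 1.32754e+02 6.90000e-01 4.78000e-01]
```

View pics/sw3.png

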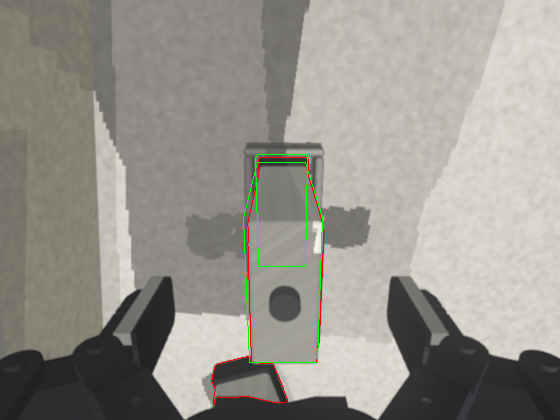

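{"op": "carry_out", "data": {
  "plan": [0,-0.2,0.2,-1.5,0,0,0.1,0,0,0,-1.5,0,0,0,0,0,0,-0.4,0,0,0,0,0,0,0,0,0,0]
}}

```text
clock: 24.9
eef_pos: [566.9, 132.4, 20.4]
orientation: [0.657, 0.754, 0.004, 0.003]
ft_force: [-0.2, 0.3, 0.1]
opening: 1.005
```

{"op": "carry_out", "data": {
  "plan": [255,0,0,0,0,0,0,255,0,0,0,0,0,0,255,0,0,0,0,0,0,255,0,0,0,0,0,0,255,0,0,0,0,0,0],
  "newtons": 80
}}

```text
clock: 25.52
eef_pos: [567.5, 132.4, 21.3]
orientation: [0.657, 0.754, 0.005, 0.004]
ft_force: [0.0, -0.8, -1.2]
opening: 0.316
```

```bash
python3 sw.py sw4
```

```text
25.525 [567.5 132.4  21.3] yaw 0.137 [ 0.012  0.002 -1.   ] 0.3155731324728333 [-0.  0. -0.  0. -0.  0.]
0.93 [233. 171.  98. 231.] [5.67419e+02 1.32671e+02 1.46000e-01 1.07000e-01]
```

View pics/sw4.png

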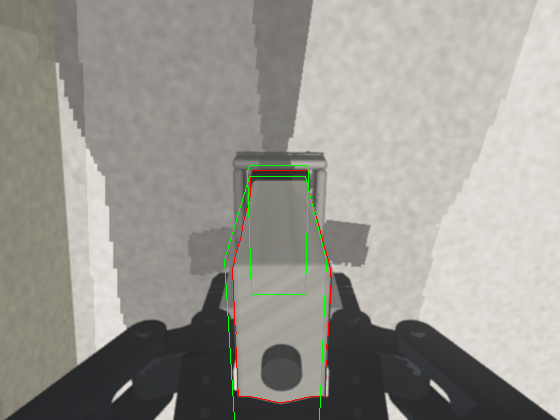

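{"op": "carry_out", "data": {
  "plan": [255,0,0,1.5,0,0,0,255,0,0,3,0,0,0,255,0,0,5,0,0,0,255,0,0,5,0,0,0,255,0,0,4,0,0,0,255,0,0,1,0,0,0,255,0,0,0,0,0,0]
}}

```text
clock: 26.5
eef_pos: [563.4, 132.3, 222.8]
orientation: [0.657, 0.754, 0.003, 0.001]
ft_force: [0.3, 0.5, -4.5]
opening: 0.314
```

```bash
cat > cp.py <<'E'
from fit import *
import pickle
D=pickle.load(open("d.pkl","rb"))
ct,cs=cam(D["top"][0]),cam(D["scene"][0])
_,pw=pickle.load(open("sw.pkl","rb"))
def seg(f):
    hsv=cv2.cvtColor(f,cv2.COLOR_BGR2HSV); m=cv2.inRange(hsv,(5,140,60),(18,255,255))
    n,l,st,ce=cv2.connectedComponentsWithStats(m); return l,st,ce,m
Q=[box(-35,35,-15,15,0,0)]
res=[]
views=[]
for n,c,f,r in(("top",ct,D["top"][0]["frame"],(395,185,35,40)),("scene",cs,D["scene"][0]["frame"],(160,120,45,35)),
  ("w1",cam(pw,dict(orientation=[.544,.839,-.002,.005],eef_pos=[556.7,-208.2,184.7])),cv2.imread("pics/m_w.png"),(110,100,90,120)),
  ("w2",cam(pw,dict(orientation=[.543,.84,.001,.006],eef_pos=[559.5,-206.9,29.6])),cv2.imread("pics/kw4.png"),(0,140,130,165))):
    _,_,_,m=seg(f); mm=np.zeros_like(m);x,y,w,h=r; mm[y:y+h,x:x+w]=m[y:y+h,x:x+w]; mm=cv2.morphologyEx(mm,cv2.MORPH_CLOSE,np.ones((3,3)))
    views.append((n,c,(mm>0).astype(float)))
    # corner approach via minAreaRect
    cn,_=cv2.findContours(mm,0,1);cn=max(cn,key=cv2.contourArea); print(n,cv2.contourArea(cn),cv2.boundingRect(cn))
    print("   fit",np.round(fit([(c,(mm>0).astype(float))],Q,(590,-306,-.126),40),3))
E
python3 cp.py
```

```text
top 318.5 (406, 189, 15, 28)
   fit [ 5.89331e+02 -3.09699e+02 -9.20000e-02  1.05000e-01]
scene 187.0 (168, 127, 29, 14)
   fit [ 5.91301e+02 -3.03318e+02 -1.37000e-01  8.50000e-02]
w1 2726.5 (127, 123, 66, 85)
   fit [ 5.93616e+02 -3.10343e+02 -1.27000e-01  8.20000e-02]
w2 8685.0 (8, 151, 113, 147)
   fit [ 5.90254e+02 -3.08120e+02 -1.22000e-01  3.50000e-02]
```

{"op": "carry_out", "data": {
  "plan": [255,0.2,-3,0,0,0,-1.5,255,0.4,-5.4,0,0,0,-2,255,0.4,-5.4,0,0,0,-2,255,0.4,-5.4,0,0,0,-2,255,0.4,-5.4,0,0,0,-2,255,0.4,-5.4,0,0,0,-2,255,0.4,-5.4,0,0,0,-2,255,0.4,-5.2,0,0,0,-1.5,255,0.1,-1.5,0,0,0,0,255,0,0,0,0,0,0,255,0,0,0,0,0,0]
}}

```text
clock: 27.88
eef_pos: [586.3, -297.3, 197.9]
orientation: [0.751, 0.66, -0.004, -0.015]
ft_force: [-0.4, -0.0, -4.3]
opening: 0.317
```

```bash
cat > fin.py <<'E'
from fit import *
import pickle,sys
s=status.sense();pw=viewer.read_camera("wrist");ps=viewer.read_camera("scene")
P=np.array(s["eef_pos"]);Rt=R.from_quat(s["orientation"]).as_matrix();yaw=np.arctan2(Rt[1,1],Rt[0,1])
print(s["clock"],np.round(P,1),"yaw",round(yaw,3),"z",np.round(Rt[:,2],4),s["opening"],np.round(s["ft_force"],1),np.round(s["torque"],2),np.round(s["joint_velocities"],2))
pickle.dump((s,pw,ps),open("fin.pkl","wb"))
outs=[]
def pts(Q): # sensor x=tool y, sensor y=-tool x, z=-tool z ; with grasp tilt ignored
    return P+np.c_[-Q[:,1],Q[:,0]-2.3,-(Q[:,2]-16.3)]@Rt.T
for n,c,f in(("w",cam(pw,s),pw["frame"]),("s",cam(ps),ps["frame"])):
    k=1 if n=="w" else 4; f=cv2.resize(f,None,fx=k,fy=k,interpolation=2)
    for Q in PARTS["sensor"]:
        h=cv2.convexHull(((proj(c,pts(Q))+.5)*k).astype(np.int32).reshape(-1,1,2)); cv2.polylines(f,[h],True,(0,255,0),1)
    Q=box(-35,35,-15,15,0,0)@R.from_euler('z',-.124).as_matrix().T+[590.3,-307.8,40]
    h=cv2.convexHull(((proj(c,Q)+.5)*k).astype(np.int32).reshape(-1,1,2)); cv2.polylines(f,[h],True,(255,0,255),1)
    cv2.imwrite("pics/%s%s.png"%(sys.argv[1],n),f if n=="w" else f[max(0,int(proj(c,P)[0][1]*4)-350):][:560,560:1060])
E
python3 fin.py f1
```

```text
27.875 [ 586.3 -297.3  197.9] yaw -0.129 z [-0.0251  0.0179 -0.9995] 0.3173218809431247 [-0.4 -0.  -4.3] [-0.03 -0.06 -0.05] [ 0.    0.   -0.01 -0.    0.    0.  ]
```

View pics/f1w.png

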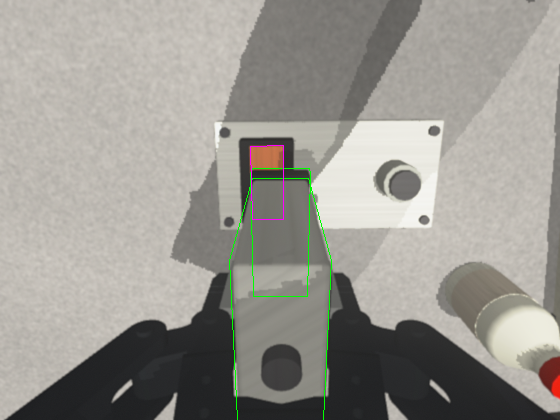

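View pics/f1s.png

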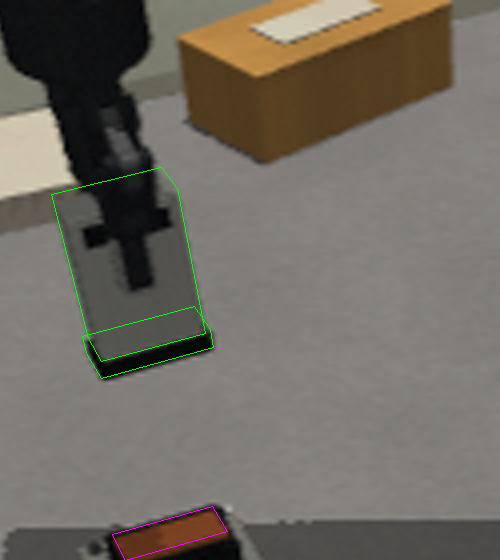

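{"op": "carry_out", "data": {
  "plan": [255,0.6,-1,0,-1.1,-2.1,0.3,255,0,0,-3,0,0,0,255,0,0,-3,0,0,0,255,0,0,-2,0,0,0,255,0,0,0,0,0,0,255,0,0,0,0,0,0]
}}

```text
clock: 28.72
eef_pos: [594.7, -299.7, 121.2]
orientation: [0.746, 0.666, 0.005, 0.008]
ft_force: [-0.3, -0.2, -3.9]
opening: 0.316
```

```bash
python3 fin.py f2
```

```text
28.725 [ 594.7 -299.7  121.2] yaw -0.114 z [ 0.0189 -0.0052 -0.9998] 0.31552720250631544 [-0.3 -0.2 -3.9] [0.04 0.01 0.03] [ 0.01 -0.   -0.01  0.   -0.    0.  ]
```

View pics/f2w.png

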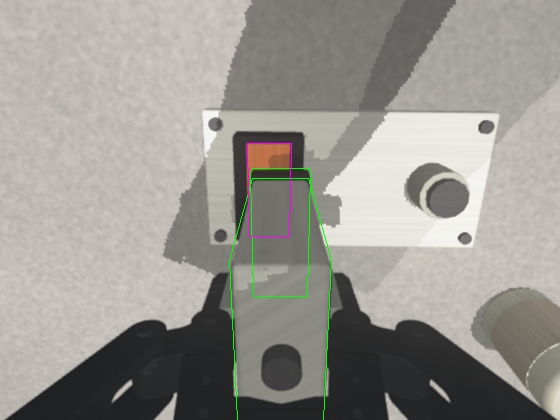

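View pics/f2s.png

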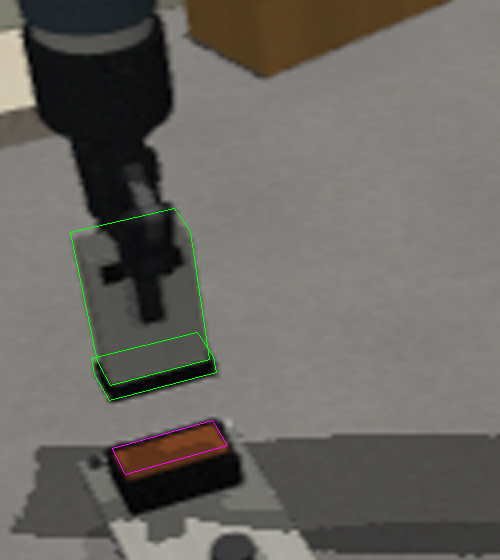

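{"op": "carry_out", "data": {
  "plan": [255,-0.2,-0.8,-1,0.2,0.4,-0.5,255,0,0,-2,0,0,0,255,0,0,-1.2,0,0,0,255,0,0,0,0,0,0,255,0,0,0,0,0,0]
}}

```text
clock: 29.45
eef_pos: [593.1, -310.6, 79.0]
orientation: [0.75, 0.662, 0.004, 0.006]
ft_force: [-0.1, -0.7, -4.0]
opening: 0.319
```

```bash
python3 fin.py f3
```

```text
29.45 [ 593.1 -310.6   79. ] yaw -0.125 z [ 0.0135 -0.0039 -0.9999] 0.319438133028462 [-0.1 -0.7 -4. ] [ 0.03 -0.03  0.03] [-0.  0. -0. -0.  0.  0.]
```

View pics/f3w.png

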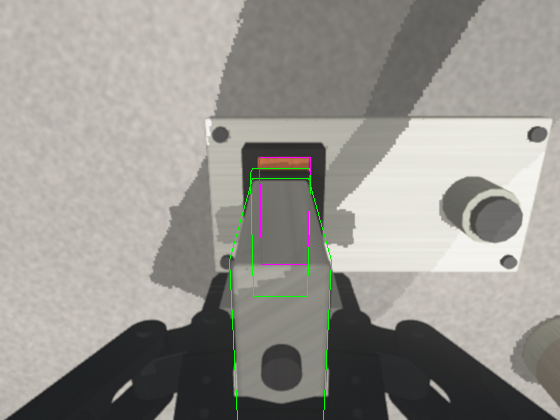

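View pics/f3s.png

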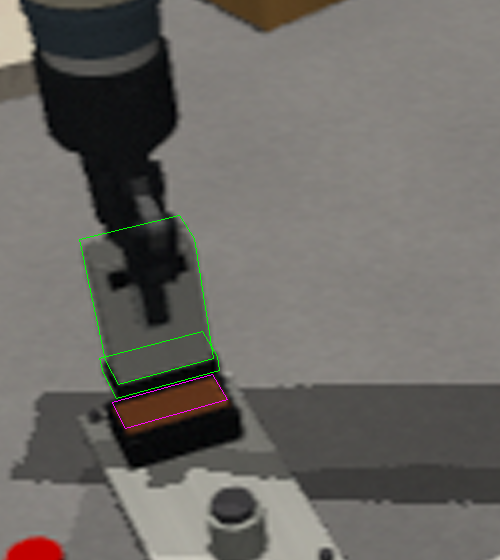

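{"op": "carry_out", "data": {
  "plan": [255,0,0.3,-0.6,0,0,0,255,0,0,-0.5,0,0,0,255,0,0,0,0,0,0,255,0,0,0,0,0,0]
}}

```text
clock: 30.05
eef_pos: [593.5, -307.2, 68.1]
orientation: [0.75, 0.662, 0.004, 0.007]
ft_force: [0.4, -0.1, -4.7]
opening: 0.317
```

```bash
python3 fin.py f4
```

```text
30.05 [ 593.5 -307.2   68.1] yaw -0.124 z [ 0.0147 -0.0047 -0.9999] 0.31724232337980157 [ 0.4 -0.1 -4.7] [ 0.03  0.03 -0.01] [ 0.  0. -0. -0. -0. -0.]
```

View pics/f4w.png

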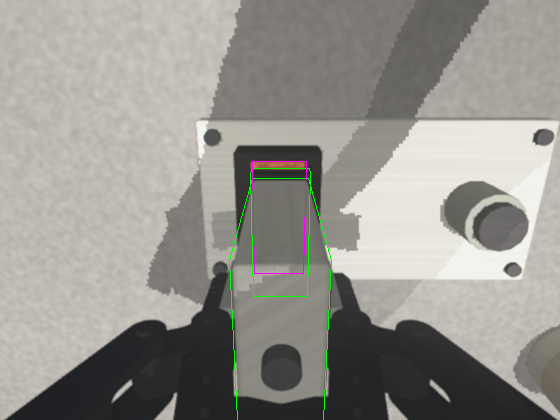

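View pics/f4s.png

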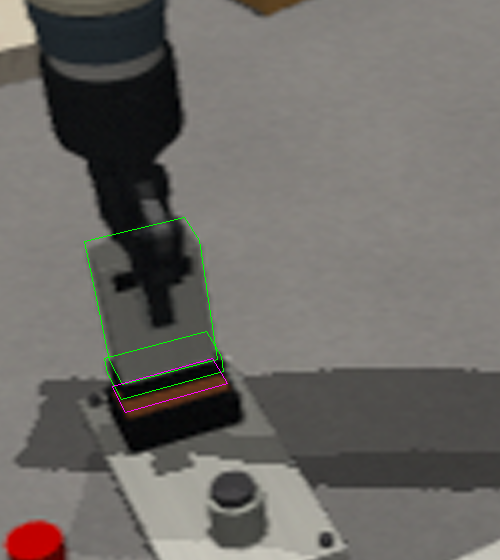

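Run:
```python
from fit import *
import pickle
s,pw,ps=pickle.load(open("fin.pkl","rb"))
P=np.array(s["eef_pos"]);Rt=R.from_quat(s["orientation"]).as_matrix();c=cam(ps)
k=10;f=cv2.resize(ps["frame"][120:180,160:200],None,fx=k,fy=k,interpolation=2);g=f.copy()
def dr(Q,col):
    h=cv2.convexHull(((proj(c,Q)+.5-[160,120])*k).astype(np.int32).reshape(-1,1,2));cv2.polylines(g,[h],True,col,1)
for Q in PARTS["sensor"]: dr(P+np.c_[-Q[:,1],Q[:,0]-2.3,-(Q[:,2]-16.3)]@Rt.T,(0,255,0))
dr(box(-35,35,-15,15,0,0)@R.from_euler('z',-.124).as_matrix().T+[590.3,-307.8,40],(255,0,255))
dr(box(-40,40,-25,25,-25,-3)@R.from_euler('z',-.124).as_matrix().T+[590.3,-307.8,40],(255,255,0))
cv2.imwrite("pics/f5.png",np.hstack([f,g]))
```

```text
(no output)
```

View pics/f5.png

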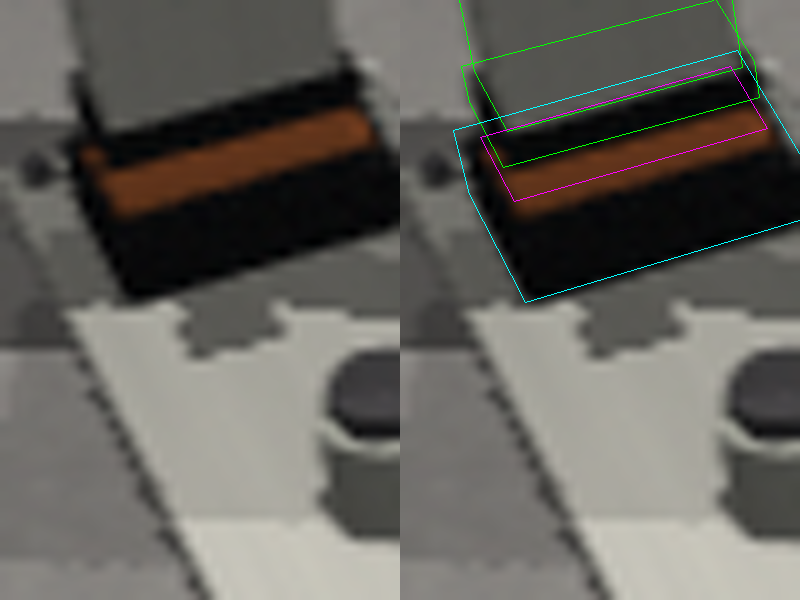

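{"op": "carry_out", "data": {
  "plan": [255,-0.1,-0.03,-0.15,0.2,0.1,0,255,0,0,0,0,0,0,255,0,0,0,0,0,0,255,0,0,0,0,0,0]
}}

```text
clock: 30.65
eef_pos: [592.5, -307.8, 66.8]
orientation: [0.75, 0.662, 0.005, 0.005]
ft_force: [0.1, 0.3, -4.2]
opening: 0.314
```

```bash
python3 fin.py f6
python3 - <<'E'
from h import *
p=viewer.read_camera("top"); ps=viewer.read_camera("scene")
cv2.imwrite("pics/f7.png",np.hstack([cv2.resize(p["frame"],(400,300)),cv2.resize(ps["frame"],(400,300))]))
E
```

```text
30.65 [ 592.5 -307.8   66.8] yaw -0.125 z [ 0.0131 -0.0011 -0.9999] 0.31359095009008026 [ 0.1  0.3 -4.2] [ 0.01  0.04 -0.01] [-0. -0.  0.  0. -0.  0.]
```

View pics/f6w.png

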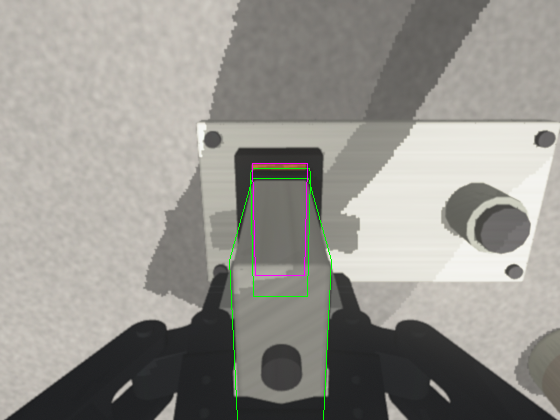

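View pics/f7.png

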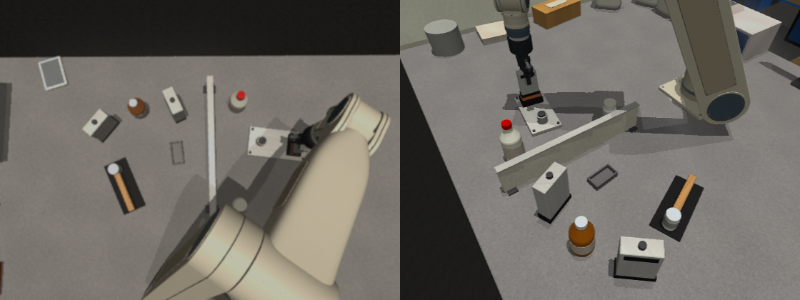

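```bash
python3 -c "
from plant import order
print(order.finish_job())"
```

```text
the job is handed in; nothing more can be done
None
```

The job is handed in at about 31 s of the 54 s allowed. `finish_job` gives no verdict, so the results below come from my own readings and pictures.

- **Lock peg:** I pressed it with the mallet head until the vertical force reached about 36 N, against the 6 N needed. The picture afterwards shows the cap down on the boss. The press turned the mallet about 8° in the grip.
- **Mallet:** I tilted the tool to level it again. It stands flat on the mat close to where it started, and I let go of it.
- **Sensor:** I took the smallest of the three look-alikes from its tray and carried it over the divider, with its underside an estimated 75 mm or more above the divider's top. By the arm's readings it is held still about 10 mm above the coupon. It is within about 1 mm of centre, within 0.1° of the coupon's long side, and at the tool tilt it had when gripped.
- **Bystanders:** The last pictures show the bottles and the divider in place. The jar was partly hidden behind the divider and the arm in that view.

Checks that failed or disagreed:
- **First grasp:** My first grasp of the mallet closed on nothing. The pictures showed the pad tips about 35 mm behind the reported tool point, so I gripped lower from then on.
- **Coupon position:** The scene camera put the coupon about 4–6 mm further along y than the top and wrist cameras did. I trusted the wrist view. Part of the gap came from the coupon's visible side face; the 1–2 mm left is about the calibration error.
- **Height above the coupon:** I worked this out from the arm's height readings and the assumed tray floor. I did not measure it directly.

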